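# Cull the chipped saucers from the plate rack

## Robot

A 6-joint arm with a two-finger parallel gripper is mounted at the origin on a cart in front of the work surface, level with it; the furniture and walls round the work are solid. World frame = base frame: x ahead of the robot, y to its left, z up, the work surface at z = 0. Lengths are in m, angles in degrees, forces in N, time in s.
With the tool pointing down it reaches from about 0.375 to 0.9 m from the base axis. Payload 3.1 kg.
Tool frame: the origin (TCP) lies at the very end of the fingers, on their centre line; the grasp point (between the pads) lies 19 mm behind it (bot.tcp_to_grasp is the distance from the TCP to the grasp point, in m); z points along the fingers, y is the line along which they close (so a half turn about z gives the same grasp; the last joint's range is limited). The gripper opens to 87 mm and grips with 3 to 60 N. Pads are 19 mm wide; open, the fingers measure 117 mm over their backs; the gripper's body (75 mm by 190 mm) begins 51 mm behind the grasp point.
Start: joints at [-86.545, 30.224, 82.088, -0, 67.689, -10.227], TCP at [0.148, -0.607, 0.223] pointing down, gripper open.
Joint ranges: [-176.69, 176.69], [-43.24, 126.21], [12.49, 139.97], [-82, 262], [0, 151.66], [-163.58, 163.58]. Speed limits (degrees/s): [159.86, 159.86, 180, 180, 180, 180].

## Interface

Orientations are given as a 3x3 rotation matrix whose columns are the frame's x, y, z axes.
In Python, from rig import telemetry, capture, camera_info, job, bot gives the robot as it stands. The module is installed in compiled form; this text tells all that it offers.
- The arm moves only by the tool carry_out, never from a script. Its argument "deltas" is a list that holds one entry, the list of rows, each a list of 7 numbers: the shift along the tool's x, y, z scaled (see below), then the turn, a rotation vector about the tool's x, y, z scaled (see below), then the closure, from -1 (fully open) to 1 (shut). In form: [[[dx, dy, dz, ax, ay, az, claw], ...]]. A call has exactly 10 rows; each row is the pose to reach, as a shift and turn from the pose commanded when the call began, along the tool's axes at that moment, turning the shorter way round; what a row does not reach only later rows make up. The controller multiplies each number of a shift by 15 cm and each number of a turn by 360 degrees. A row lasts 1/12 s, in which the tool goes at most 41.7 mm and 7.16 degrees, less where a joint would pass 70% of its speed; a pose out of reach is approached as far as the arm can. A call with a number of a shift or a turn outside -1 to 1 is refused whole. A call with a gripper value outside its range is refused whole. The fingers move at their own pace and stop on an object; the grip force is fixed at half the most. Time passes only in rows, so rows that repeat a pose let the fingers close, or fill a call up. It gives the time, the measured TCP pose, the force, the opening and the grip force at its end, in the units of the state.
- telemetry.read_state(): the state, without advancing time (a new reading comes with each control period).
- capture(name): name is "side" or "top" or "wrist"; returns the picture (480x640x3 uint8, red, green, blue); there is no depth.
- camera_info(name): a dict with "mtx" (3x3 intrinsics, pixels), "k1" (the pictures are not rectified: a ray, as slopes to the right and down, at radius r is drawn at 1 + k1 r^2 times it, then the intrinsics apply), "cam_to_world" (4x4, takes a point from camera to world coordinates); the wrist camera has in their place "T_tool_cam" (4x4, takes a point from camera to tool coordinates, whose origin is the TCP and whose axes are the flange's). Camera axes: x right, y down, z forward; pixel columns grow to the right and rows downward; lengths in m; the calibration is good to about 2 mm. A picture is of the moment at which its call begins: read the wrist's pose just before it. camera_info takes no time and is no camera call.
- job.hand_in(): hands the job in; it is judged then, once.
The state is a dict: "time_s": time; "joint_positions": joint angles; "qvel": joint speeds; "tau": joint torques, N m; "position": TCP position; "tcp_rot": TCP orientation; "force": force on the tool from outside, world axes, zero at the start; "moment": the same for the moment, N m; "opening": opening from 0.0 (shut) to 1.0 (fully open); "grasp_force": force on a finger pad.
Only numpy, scipy, OpenCV 4.12 (cv2) and the standard library are available. Lean on these libraries where they do the work, as an engineer would, in place of code of your own. Each camera call takes 0.05 s, during which the arm holds its last target. There are 200 camera calls.

## Task

Two of the five saucers leaning in the plate rack have a piece broken out of the rim. Lift the lid off the enamel box and lay it flat, knob up, on the worktop, then draw each chipped saucer out along its slanted slot and stand it on edge in the box for mending: feel for the cardboard padding, lower it gently, and neither drop it nor press it down hard. Leave the whole saucers leaning in the rack and do not disturb the brown jar or the salt shaker.

Things in the scene. Friction and masses are not known exactly. Their poses are not given: they have to be found in the camera images.
- chipped_a: CHIPPED white saucer, blue line on rim, 130 mm across, 17 mm deep; flat flange 27 mm wide, 5 thick (own z 12 to 17 mm), well 76 across. Origin: centre of underside; z: its axis, out of the hollow side. Leans 28 deg from vertical on its underside; own y points up the lean (top of rim: y = 65 mm), x along rack x. Piece 55 x 20 mm missing from the rim, 50 deg from +y towards -x. 0.2 kg
- chipped_b: CHIPPED white saucer, blue line on rim, 130 mm across, 17 mm deep; flat flange 27 mm wide, 5 thick (own z 12 to 17 mm), well 76 across. Origin: centre of underside; z: its axis, out of the hollow side. Leans 28 deg from vertical on its underside; own y points up the lean (top of rim: y = 65 mm), x along rack x. Piece 55 x 20 mm missing from the rim, 50 deg from +y towards +x. 0.2 kg
- whole_a: whole white saucer, blue line on rim, 130 mm across, 17 mm deep; flat flange 27 mm wide, 5 thick (own z 12 to 17 mm), well 76 across. Origin: centre of underside; z: its axis, out of the hollow side. Leans 28 deg from vertical on its underside; own y points up the lean (top of rim: y = 65 mm), x along rack x
- whole_b: whole white saucer, blue line on rim, 130 mm across, 17 mm deep; flat flange 27 mm wide, 5 thick (own z 12 to 17 mm), well 76 across. Origin: centre of underside; z: its axis, out of the hollow side. Leans 28 deg from vertical on its underside; own y points up the lean (top of rim: y = 65 mm), x along rack x
- whole_c: whole white saucer, blue line on rim, 130 mm across, 17 mm deep; flat flange 27 mm wide, 5 thick (own z 12 to 17 mm), well 76 across. Origin: centre of underside; z: its axis, out of the hollow side. Leans 28 deg from vertical on its underside; own y points up the lean (top of rim: y = 65 mm), x along rack x
- rack: fixed beech plate rack: two rails along own y at x = +-47 mm, 14 wide, 312 long, 36 mm high, dowels up to 85 mm. Origin on the worktop under its middle. Five kerfs 60 mm apart, 14 mm deep, hold the saucers; each leans 28 deg from vertical towards own +y and a saucer comes out only along that slant. Order of saucers differs
- box: fixed white enamel box, blue rim, outside 184 (own x) x 128 (own y) x 150 mm high, walls 4 mm, mouth up under its loose lid. Origin on the worktop under its middle. Inside lies a flat stack of cardboard padding; its top is 20 to 65 mm above the worktop, different each time, not measured
- lid: loose white lid, 187 x 131 x 18 mm, black knob in the middle. Origin: centre of underside, z up. Below, a plug 165 x 109 x 8 mm sits in the box with 5 mm play; on the box the origin is 142 mm above the worktop. Knob on the lid's axis: neck 17 mm across, z 18 to 32 mm; head 31 mm across, z 32 to 54 mm. 0.35 kg
- jar: small dark brown stoneware jar with black top, 72 mm across, 87 mm high, bystander; origin on its underside
- shaker: salt shaker, 44 mm across, 90 mm high, bystander; origin on its underside

How it is judged (in metres and radians):
On the way:
1. the lid is off the box and lies flat, knob up, on the worktop (height (world z) of lid below 0.008 m and angle between lid's own z axis and vertical below 0.08 rad and linear speed of lid below 0.03 m/s), for 0.2 s.
At the end, for the whole second after the job is handed in: Lid flat on the worktop, knob up (0.08 rad, origin under 8 mm). Both chipped saucers at rest in the box, on edge (axis 0.95 rad or more off vertical), centre within 75 mm along and 62 mm across of its middle, 50 to 150 mm up. Whole saucers within 20 mm of their start (all of step 1 and x of chipped_a in the frame of box between -0.075 and 0.075 m and y of chipped_a in the frame of box between -0.062 and 0.062 m and z of chipped_a in the frame of box between 0.05 and 0.15 m and angle between chipped_a's own z axis and vertical between 0.95 and 2.2 rad and linear speed of each of chipped_a, chipped_b below 0.03 m/s and angular speed of each of chipped_a, chipped_b below 0.3 rad/s and x of chipped_b in the frame of box between -0.075 and 0.075 m and y of chipped_b in the frame of box between -0.062 and 0.062 m and z of chipped_b in the frame of box between 0.05 and 0.15 m and angle between chipped_b's own z axis and vertical between 0.95 and 2.2 rad and distance of each of whole_a, whole_b, whole_c from where it was at the start of the episode below 0.02 m); the robot touches nothing.
It fails at once if a whole saucer is moved by more than 20 mm (distance of any of whole_a, whole_b, whole_c from where it was at the start of the episode above 0.02 m).
It fails at once if the brown jar or the salt shaker is moved by more than 25 mm (distance of any of jar, shaker from where it was at the start of the episode above 0.025 m).
It fails at once if a chipped saucer or the lid is dropped (moves faster than 0.45 m/s with the fingers off it) ((linear speed of chipped_a above 0.45 m/s and contact force between the fingers and chipped_a below 0.05 N) or (linear speed of chipped_b above 0.45 m/s and contact force between the fingers and chipped_b below 0.05 N) or (linear speed of lid above 0.45 m/s and contact force between the fingers and lid below 0.05 N)).
It fails at once if a chipped saucer is pressed on the box or its padding with more than 35 N (contact force between any of chipped_a, chipped_b and box above 35 N).
It also fails if it takes over 72 s, if anything falls off the work surface, if the arm or the gripper's body presses on something with over 40 N, if the wrist force passes 120 N, or if a joint passes its speed limit or range.

## Working session

There is one attempt and no reset: what is moved stays moved. The work goes in short steps, Python scripts to look and compute and a tool call to move; the robot and the scene stay as the last step left them, time stands still between calls to the robot, and variables do not carry over. Pictures are saved under pics/ and viewed, at most 10 in all, crops included, and the job is handed in when it is done.

Besides the shell and the picture viewer there is one more tool, called after "Emit:" as name([rows], argument=value, ...), one row to a line, values as JSON. carry_out: Moves the arm, as the interface text tells. Its arguments: {"type":"object","properties":{"deltas":{"type":"array","items":{"type":"array","items":{"type":"array","items":{"type":"number"}}}}},"required":["deltas"]}

```bash
mkdir -p pics
python3 - <<'E'
from rig import telemetry,capture,camera_info,job,bot
import cv2,numpy as np
np.set_printoptions(precision=4,suppress=True)
for n in("side","top"):
    cv2.imwrite(f"pics/{n}0.png",capture(n)[:,:,::-1]); i=camera_info(n); print(n,i["mtx"].tolist() if hasattr(i["mtx"],'tolist') else i["mtx"],i["k1"]);print(np.array(i["cam_to_world"]))
i=camera_info("wrist");print(i)
print(telemetry.read_state())
E
```

```text
side [[476.77253993900877, 0.0, 316.19574472426973], [0.0, 476.77253993900877, 242.45184085616071], [0.0, 0.0, 1.0]] -0.035251249158583894
[[ 0.9945 -0.0216  0.1024  0.4146]
 [-0.1024 -0.4036  0.9092 -1.2136]
 [ 0.0216 -0.9147 -0.4036  0.6274]
 [ 0.      0.      0.      1.    ]]
top [[620.1367845491435, 0.0, 316.33599659368736], [0.0, 620.1367845491435, 245.62605405676825], [0.0, 0.0, 1.0]] -0.19836913472777182
[[-0.0746 -0.9774  0.1979  0.2889]
 [-0.9972  0.0743 -0.0088 -0.0671]
 [-0.0061 -0.198  -0.9802  1.5083]
 [ 0.      0.      0.      1.    ]]
{'mtx': array([[364.7945,   0.    , 322.8142],
       [  0.    , 364.7945, 239.1572],
       [  0.    ,   0.    ,   1.    ]]), 'k1': -0.01965471695979427, 'T_tool_cam': array([[-0.0014, -0.969 , -0.2471,  0.0672],
       [ 1.    , -0.0012, -0.0006, -0.0004],
       [ 0.0003, -0.2471,  0.969 , -0.1622],
       [ 0.    ,  0.    ,  0.    ,  1.    ]])}
{'time_s': 0.1, 'joint_positions': array([-86.5447,  30.2758,  82.1484,  -0.    ,  67.689 , -10.2276]), 'qvel': array([-0.0079, -0.0489, -0.2496,  0.0233,  0.1129, -0.0583]), 'tau': array([  0.0001, -44.0983, -17.7151,   0.0634,   0.0534,  -0.    ]), 'position': array([ 0.1478, -0.6066,  0.2216]), 'tcp_rot': array([[ 0.9716,  0.2365, -0.0001],
       [ 0.2365, -0.9716,  0.002 ],
       [ 0.0004, -0.0019, -1.    ]]), 'force': array([-0.1125,  0.3783, -0.081 ]), 'moment': array([-0.0097, -0.0438,  0.0027]), 'grasp_force': 0.0, 'opening': 0.9997899706598293}
```

View pics/side0.png

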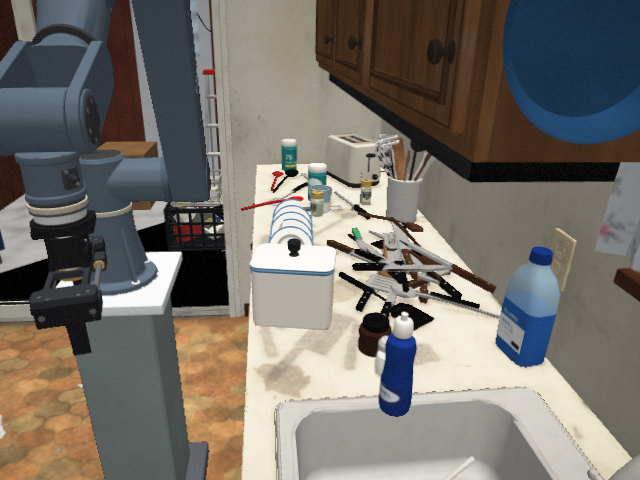

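View pics/top0.png

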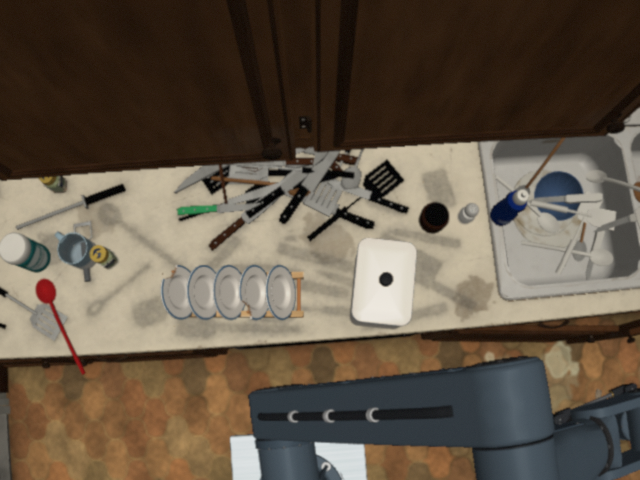

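The side view shows the box in front of the rack with its lid on and the jar at (375,335). In the top view, the rack spans columns 163–300, the lid knob is at (386,279), the jar at (434,217) and the shaker at (468,212). The worktop is clear around (452,280).

```bash
cat > h.py <<'E'
from rig import telemetry,capture,camera_info,job,bot
import cv2,numpy as np
np.set_printoptions(precision=4,suppress=True)
def cam(n,st=None):
    i=camera_info(n)
    if n=="wrist":
        T=np.eye(4);T[:3,:3]=st["tcp_rot"];T[:3,3]=st["position"];C=T@i["T_tool_cam"]
    else: C=np.array(i["cam_to_world"])
    return np.array(i["mtx"]),i["k1"],C
def ray(c,uv):
    K,k,C=c;p=cv2.undistortPoints(np.array([[uv]],float),K,np.array([k,0,0,0.]))[0,0] if False else None
    d=np.linalg.inv(K)@[*uv,1];s=d[:2].copy()
    for _ in range(20): s=d[:2]/(1+k*(s@s))
    return C[:3,3],C[:3,:3]@[*s,1]
def onz(c,uv,z):
    o,d=ray(c,uv);return o+d*(z-o[2])/d[2]
def proj(c,P):
    K,k,C=c;P=np.atleast_2d(P);q=(P-C[:3,3])@C[:3,:3];s=q[:,:2]/q[:,2:]
    s=s*(1+k*(s**2).sum(1,keepdims=True));return s@K[:2,:2].T+K[:2,2]
E
python3 - <<'E'
from h import *
c=cam("top");im=cv2.imread("pics/top0.png")
print("knob",onz(c,(386,279),.196))
for p in [(364,238),(414,242),(410,326),(353,322)]: print("lidcorner",onz(c,p,.160))
for p in [(434,222),(468,216),(490,250),(498,300),(450,325)]: print(onz(c,p,0))
for p in [(300,268),(302,317)]: print("rack",onz(c,p,.036))
cv2.imwrite("pics/c1.png",cv2.resize(im[250:340,150:315],None,fx=4.8,fy=4.8,interpolation=cv2.INTER_CUBIC))
E
```

```text
knob [ 0.4699 -0.2222  0.196 ]
lidcorner [ 0.5704 -0.1863  0.16  ]
lidcorner [ 0.5529 -0.297   0.16  ]
lidcorner [ 0.3677 -0.2692  0.16  ]
lidcorner [ 0.3864 -0.146   0.16  ]
[ 0.6315 -0.3805  0.    ]
[ 0.6407 -0.4696  0.    ]
[ 0.5492 -0.5152  0.    ]
[ 0.4221 -0.5198  0.    ]
[ 0.3711 -0.392   0.    ]
rack [ 0.5344 -0.0371  0.036 ]
rack [ 0.4164 -0.0336  0.036 ]
```

View pics/c1.png

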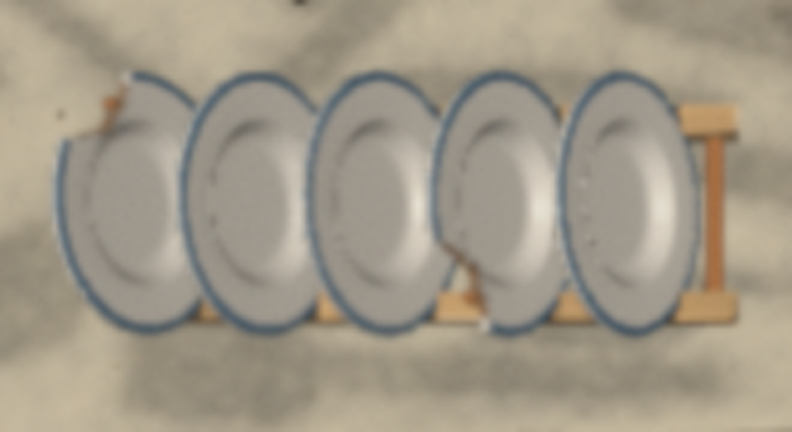

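The crop shows that saucer 1 (far left, +y end) is chipped at crop (100,110), towards +x, so it is chipped_b. Saucer 4 is chipped at (465,270), towards −x, so it is chipped_a. The tops lean towards world +y. I'll move above the knob first.

```bash
cat >> h.py <<'E'
from scipy.spatial.transform import Rotation as Ro
def RR(yaw,t):
    s,c=np.sin(np.radians(t)),np.cos(np.radians(t))
    return Ro.from_euler('z',yaw,degrees=True).as_matrix()@np.array([[1,0,0],[0,-c,-s],[0,s,-c]]).astype(float)
def go(p,yaw,t,n=1):
    s=telemetry.read_state();R=s["tcp_rot"];d=R.T@(np.array(p)-s["position"])/.15
    r=Ro.from_matrix(R.T@RR(yaw,t)).as_rotvec(degrees=True)/360
    print("t",round(s["time_s"],2),"at",s["position"],"shift",d.round(3),"turn",r.round(4),"rows>=",np.ceil(max(np.linalg.norm(d)*.15/.0417,np.linalg.norm(r)*360/7.16)))
    return d,r
E
python3 - <<'E'
from h import *
go((.470,-.222,.26),-9.5,0)
c=cam("top")
print("jar",onz(c,(434,215),.08),"shaker",onz(c,(469,211),.08))
E
```

```text
t 0.1 at [ 0.1478 -0.6066  0.2216] shift [ 2.693 -1.984 -0.251] turn [-0.0003  0.      0.0644] rows>= 13.0
jar [ 0.6304 -0.3659  0.08  ] shaker [ 0.6342 -0.4523  0.08  ]
```

Emit:
carry_out([
  [[0.09,-0.066,-0.03,0,0,0,-1],[0.18,-0.13,-0.06,0,0,0,-1],[0.27,-0.2,-0.09,0,0,0,-1],[0.36,-0.26,-0.12,0,0,0,-1],[0.45,-0.33,-0.15,0,0,0,-1],[0.54,-0.4,-0.18,0,0,0,-1],[0.63,-0.46,-0.21,0,0,0,-1],[0.72,-0.53,-0.24,0,0,0,-1],[0.81,-0.59,-0.25,0,0,0,-1],[0.9,-0.66,-0.25,0,0,0,-1]],
])

```text
time_s: 0.93
position: [0.2569, -0.4783, 0.261]
tcp_rot: [[0.972, 0.237, 0.001], [0.237, -0.972, -0.002], [0.0, 0.002, -1.0]]
force: [-0.3, 0.2, -0.3]
opening: 0.999
grasp_force: 0.0
```

Emit:
carry_out([
  [[0.09,-0.066,0,0,0,0,-1],[0.18,-0.13,0,0,0,0,-1],[0.27,-0.2,0,0,0,0,-1],[0.36,-0.26,0,0,0,0,-1],[0.45,-0.33,0,0,0,0,-1],[0.54,-0.4,0,0,0,0,-1],[0.63,-0.46,0,0,0,0,-1],[0.72,-0.53,0,0,0,0,-1],[0.81,-0.59,0,0,0,0,-1],[0.9,-0.66,0,0,0,0,-1]],
])

```text
time_s: 1.77
position: [0.3643, -0.3497, 0.2605]
tcp_rot: [[0.972, 0.237, 0.0], [0.237, -0.972, -0.001], [0.0, 0.001, -1.0]]
force: [0.2, -0.2, -0.7]
opening: 1.0
grasp_force: 0.0
```

Emit:
carry_out([
  [[0.09,-0.066,0,0,0,0.007,-1],[0.18,-0.13,0,0,0,0.014,-1],[0.27,-0.2,0,0,0,0.021,-1],[0.36,-0.26,0,0,0,0.028,-1],[0.45,-0.33,0,0,0,0.035,-1],[0.54,-0.4,0,0,0,0.042,-1],[0.63,-0.46,0,0,0,0.049,-1],[0.72,-0.53,0,0,0,0.056,-1],[0.81,-0.6,0,0,0,0.064,-1],[0.9,-0.66,0,0,0,0.064,-1]],
])

```text
time_s: 2.6
position: [0.4716, -0.221, 0.2604]
tcp_rot: [[0.986, -0.164, 0.0], [-0.164, -0.986, 0.0], [0.0, -0.0, -1.0]]
force: [-0.2, -0.7, -0.0]
opening: 1.001
grasp_force: 0.0
```

Run:
```python
from h import *
s=telemetry.read_state();print(s["joint_positions"],s["force"])
cv2.imwrite("pics/w1.png",capture("wrist")[:,:,::-1])
go((.470,-.222,.168),-9.5,0)
c=cam("wrist",s);print(proj(c,[(.4699,-.2222,.196),(.47,-.222,.16)]))
```

```text
[-37.4206  19.5232  94.2883   0.0066  66.1864  62.0073] [-0.1774 -0.7148 -0.0182]
t 2.65 at [ 0.4733 -0.2192  0.2605] shift [-0.02   0.023  0.616] turn [-0.0003 -0.0003  0.0006] rows>= 3.0
[[325.9268 255.1053]
 [325.254  241.0108]]
```

View pics/w1.png

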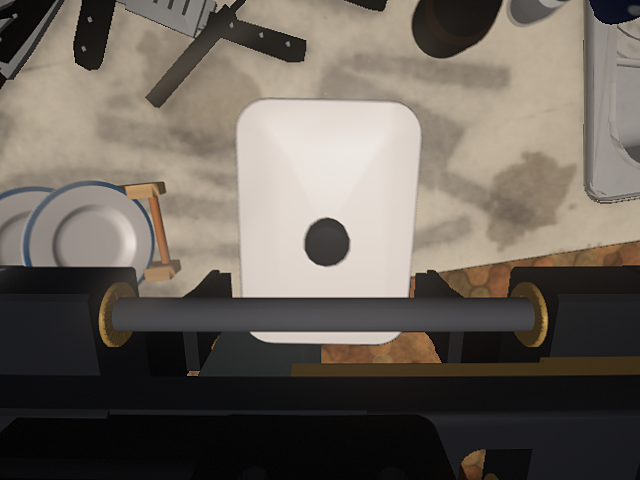

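The wrist view shows the knob at (327,242), with lid corners near (238,99), (421,103), (405,344) and (245,340).

Run:
```python
from h import *
s=telemetry.read_state();c=cam("wrist",s);s2=dict(s);s2["position"]=np.array([.4716,-.221,.2604])
c2=cam("wrist",s2)
for z in(.196,.174):print("knob",onz(c,(327,242),z),onz(c2,(327,242),z))
L=[onz(c2,p,.16) for p in [(237,200),(420,200),(240,290),(413,290),(330,98),(330,345)]];print(np.array(L))
im=cv2.imread("pics/w1.png");g=cv2.cvtColor(im,cv2.COLOR_BGR2GRAY)
for m,a,b in((g>165,100,285),):
    for r in range(120,285,20):
        k=np.where(m[r,200:450])[0]+200; pl,pr=onz(c2,(k[0],r),.155),onz(c2,(k[-1],r),.155); print(r,k[0],k[-1],pl,pr,np.linalg.norm(pl-pr))
# knob blob
m=(g[190:280,280:380]<90).astype(np.uint8);n,l,st,ce=cv2.connectedComponentsWithStats(m);print(st,ce+[280,190])
```

```text
knob [ 0.4803 -0.2224  0.196 ] [ 0.4786 -0.2242  0.196 ]
knob [ 0.4746 -0.2217  0.174 ] [ 0.4729 -0.2235  0.174 ]
[[ 0.5109 -0.1637  0.16  ]
 [ 0.4894 -0.2945  0.16  ]
 [ 0.4424 -0.1507  0.16  ]
 [ 0.4208 -0.2823  0.16  ]
 [ 0.5686 -0.2411  0.16  ]
 [ 0.3845 -0.2117  0.16  ]]
120 238 417 [ 0.5654 -0.1754  0.155 ] [ 0.545  -0.2992  0.155 ] 0.12552743918711134
140 237 420 [ 0.5523 -0.1717  0.155 ] [ 0.5312 -0.2999  0.155 ] 0.12992998733092367
160 237 418 [ 0.5386 -0.1687  0.155 ] [ 0.5175 -0.2971  0.155 ] 0.13013656413532249
180 238 417 [ 0.5246 -0.1663  0.155 ] [ 0.5034 -0.295   0.155 ] 0.13036261224669882
200 238 449 [ 0.5103 -0.1631  0.155 ] [ 0.485  -0.3168  0.155 ] 0.15577139114255795
220 239 442 [ 0.4954 -0.1606  0.155 ] [ 0.4709 -0.3105  0.155 ] 0.15187465379156614
240 202 412 [ 0.4849 -0.1294  0.155 ] [ 0.4591 -0.2867  0.155 ] 0.15936559726543253
260 210 449 [ 0.4684 -0.1316  0.155 ] [ 0.4387 -0.3132  0.155 ] 0.1839665025404707
280 200 408 [ 0.4537 -0.12    0.155 ] [ 0.4275 -0.2803  0.155 ] 0.16241599492663958
[[   0    0  100   90 7357]
 [  25   28   44   48 1643]] [[330.1831 232.8149]
 [326.4413 242.0456]]
```

Run:
```python
from h import *
c=cam("top");print(proj(c,[(.476,-.224,.196),(.476,-.224,.175)]))
im=cv2.imread("pics/top0.png");g=cv2.cvtColor(im,cv2.COLOR_BGR2GRAY)[260:300,370:402]
n,l,st,ce=cv2.connectedComponentsWithStats((g<90).astype(np.uint8));print(st,ce+[370,260])
go((.475,-.224,.168),-10.3,0)
```

```text
[[386.5579 276.1236]
 [385.5439 277.5687]]
[[   0    0   32   40 1150]
 [  10   13   12   13  130]] [[385.4983 279.5661]
 [385.5154 278.9154]]
t 2.65 at [ 0.4733 -0.2192  0.2605] shift [0.015 0.031 0.617] turn [-0.0003 -0.0003  0.0029] rows>= 3.0
```

Emit:
carry_out([
  [[0.01,0.03,0.1,0,0,0.002,-1],[0.01,0.03,0.22,0,0,0.002,-1],[0.01,0.03,0.34,0,0,0.002,-1],[0.01,0.03,0.46,0,0,0.002,-1],[0.01,0.03,0.56,0,0,0.002,-1],[0.01,0.03,0.61,0,0,0.002,-1],[0.01,0.03,0.61,0,0,0.002,-1],[0.01,0.03,0.61,0,0,0.002,1],[0.01,0.03,0.61,0,0,0.002,1],[0.01,0.03,0.61,0,0,0.002,1]],
])

```text
time_s: 3.48
position: [0.4725, -0.228, 0.1697]
tcp_rot: [[0.985, -0.175, 0.002], [-0.175, -0.985, -0.002], [0.002, 0.001, -1.0]]
force: [-1.0, -0.8, -0.2]
opening: 0.854
grasp_force: 0.0
```

Emit:
carry_out([
  [[0,0,0,0,0,0,1],[0,0,0,0,0,0,1],[0,0,0,0,0,0,1],[0,0,0,0,0,0,1],[0,0,-0.02,0,0,0,1],[0,0,-0.06,0,0,0,1],[0,0,-0.12,0,0,0,1],[0,0,-0.19,0,0,0,1],[0,0,-0.26,0,0,0,1],[0,0,-0.33,0,0,0,1]],
])

```text
time_s: 4.32
position: [0.4714, -0.2273, 0.2186]
tcp_rot: [[0.985, -0.175, -0.001], [-0.175, -0.985, 0.0], [-0.001, -0.0, -1.0]]
force: [0.2, 0.2, -3.2]
opening: 0.348
grasp_force: 30.0
```

Run:
```python
from h import *
s=telemetry.read_state();print(s["force"],s["opening"],s["grasp_force"])
go((.470,-.42,.235),0,0)
```

```text
[ 0.1726  0.1641 -3.2439] 0.34810297107968247 29.998287856578827
t 4.32 at [ 0.4714 -0.2273  0.2186] shift [ 0.215  1.267 -0.11 ] turn [-0.0001  0.0002 -0.028 ] rows>= 5.0
```

Emit:
carry_out([
  [[0.02,0.06,0,0,0,0,1],[0.04,0.15,0,0,0,0,1],[0.06,0.25,0,0,0,0,1],[0.08,0.35,0,0,0,0,1],[0.1,0.46,0,0,0,0,1],[0.12,0.57,0,0,0,0,1],[0.14,0.68,0,0,0,0,1],[0.16,0.79,0,0,0,0,1],[0.18,0.9,0,0,0,0,1],[0.2,1.0,0,0,0,0,1]],
])

```text
time_s: 5.15
position: [0.4749, -0.3828, 0.2178]
tcp_rot: [[0.984, -0.176, -0.0], [-0.176, -0.984, -0.0], [-0.0, 0.0, -1.0]]
force: [0.2, 0.2, -4.0]
opening: 0.344
grasp_force: 30.0
```

Emit:
carry_out([
  [[0.01,0.09,0,0,0,-0.004,1],[0.01,0.17,0,0,0,-0.01,1],[0.02,0.24,0.05,0,0,-0.016,1],[0.02,0.27,0.12,0,0,-0.022,1],[0.02,0.27,0.2,0,0,-0.028,1],[0.02,0.27,0.3,0,0,-0.028,1],[0.02,0.27,0.4,0,0,-0.028,1],[0.02,0.27,0.5,0,0,-0.028,1],[0.02,0.27,0.6,0,0,-0.028,1],[0.02,0.27,0.67,0,0,-0.028,1]],
])

```text
time_s: 5.98
position: [0.4705, -0.4213, 0.1159]
tcp_rot: [[1.0, -0.0, -0.001], [-0.0, -1.0, 0.001], [-0.001, -0.001, -1.0]]
force: [-0.0, -0.5, -3.2]
opening: 0.341
grasp_force: 30.0
```

Run:
```python
from h import *
s=telemetry.read_state();print(s["force"],s["opening"],s["grasp_force"])
go((.472,-.42,.030),0,0)
```

```text
[-0.0468 -0.4915 -3.1952] 0.3410366294140875 29.99827802181244
t 5.98 at [ 0.4705 -0.4213  0.1159] shift [ 0.011 -0.008  0.572] turn [-0.0002  0.0002 -0.    ] rows>= 3.0
```

Emit:
carry_out([
  [[0.01,0,0.06,0,0,0,1],[0.01,0,0.14,0,0,0,1],[0.01,0,0.22,0,0,0,1],[0.01,0,0.3,0,0,0,1],[0.01,0,0.38,0,0,0,1],[0.01,0,0.45,0,0,0,1],[0.01,0,0.51,0,0,0,1],[0.01,0,0.55,0,0,0,1],[0.01,0,0.565,0,0,0,1],[0.01,0,0.57,0,0,0,1]],
])

```text
time_s: 6.82
position: [0.473, -0.4206, 0.0382]
tcp_rot: [[1.0, 0.001, 0.001], [0.001, -1.0, -0.0], [0.001, 0.0, -1.0]]
force: [-7.2, 10.2, 37.6]
opening: 0.345
grasp_force: 30.0
```

Emit:
carry_out([
  [[0,0,0.002,0,0,0,1],[0,0,0.004,0,0,0,1],[0,0,0.006,0,0,0,1],[0,0,0.008,0,0,0,1],[0,0,0.01,0,0,0,1],[0,0,0.012,0,0,0,1],[0,0,0.014,0,0,0,1],[0,0,0.016,0,0,0,1],[0,0,0.018,0,0,0,1],[0,0,0.018,0,0,0,1]],
])

```text
time_s: 7.65
position: [0.473, -0.4207, 0.0382]
tcp_rot: [[1.0, 0.001, 0.001], [0.001, -1.0, -0.001], [0.001, 0.001, -1.0]]
force: [-9.1, 11.9, 45.3]
opening: 0.347
grasp_force: 30.0
```

Run:
```python
from h import *
a=capture("side")[270:470,220:470,::-1];b=capture("top")[190:340,330:530,::-1]
a=cv2.resize(a,(400,320),interpolation=cv2.INTER_CUBIC);b=cv2.resize(b,(400,300),interpolation=cv2.INTER_CUBIC)
cv2.imwrite("pics/p2.png",np.hstack([a[:300],b]))
```

```text
(no output)
```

View pics/p2.png

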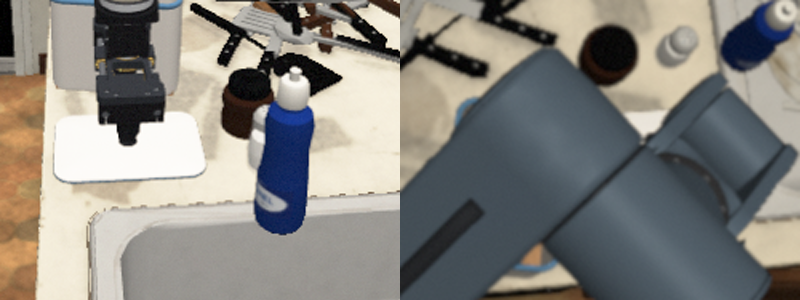

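Emit:
carry_out([
  [[0,0,-0.02,0,0,0,1],[0,0,-0.04,0,0,0,1],[0,0,-0.06,0,0,0,1],[0,0,-0.065,0,0,0,1],[0,0,-0.065,0,0,0,1],[0,0,-0.065,0,0,0,1],[0,0,-0.065,0,0,0,1],[0,0,-0.065,0,0,0,1],[0,0,-0.065,0,0,0,1],[0,0,-0.065,0,0,0,1]],
])

```text
time_s: 8.58
position: [0.4723, -0.4207, 0.0386]
tcp_rot: [[1.0, -0.0, -0.001], [-0.0, -1.0, 0.001], [-0.001, -0.001, -1.0]]
force: [-0.7, 0.5, -3.5]
opening: 0.348
grasp_force: 30.0
```

Run:
```python
from h import *
c=cam("side")
for dz in(0,.011):
  for y in(-.486,-.355):
    print(dz,y,proj(c,[(.38,y,.008+dz),(.38,y,.018+dz),(.472,y,.008+dz),(.472,y,.018+dz),(.565,y,.018+dz)]).round(1).tolist())
im=capture("side")[:,:,::-1]
print("column 300:",[(r,im[r,300].tolist()) for r in range(368,402,1)])
print("dots x .472 knob", proj(c,[(.472,-.42,.054),(.472,-.42,.018)]).round(1).tolist())
cv2.imwrite("pics/p3.png",cv2.resize(im[320:410,235:365],None,fx=6,fy=6,interpolation=cv2.INTER_CUBIC))
```

```text
0 -0.486 [[252.2, 385.6], [252.0, 381.4], [300.2, 383.2], [300.3, 379.1], [348.1, 376.6]]
0 -0.355 [[253.3, 344.7], [253.2, 340.9], [295.9, 342.9], [295.9, 339.1], [338.4, 337.3]]
0.011 -0.486 [[252.0, 381.0], [251.8, 376.8], [300.3, 378.7], [300.3, 374.5], [348.4, 372.1]]
0.011 -0.355 [[253.2, 340.5], [253.0, 336.6], [295.9, 338.7], [295.9, 334.9], [338.6, 333.1]]
column 300: [(368, [248, 251, 253]), (369, [248, 251, 253]), (370, [248, 251, 253]), (371, [248, 251, 253]), (372, [248, 251, 253]), (373, [249, 251, 253]), (374, [249, 251, 253]), (375, [248, 251, 253]), (376, [248, 251, 253]), (377, [248, 251, 253]), (378, [248, 251, 253]), (379, [249, 252, 253]), (380, [248, 251, 252]), (381, [227, 230, 232]), (382, [151, 143, 129]), (383, [134, 148, 154]), (384, [155, 182, 197]), (385, [156, 180, 199]), (386, [157, 184, 199]), (387, [154, 180, 198]), (388, [161, 186, 202]), (389, [171, 196, 213]), (390, [182, 209, 222]), (391, [186, 212, 224]), (392, [185, 213, 224]), (393, [181, 209, 221]), (394, [178, 206, 220]), (395, [174, 200, 217]), (396, [173, 199, 216]), (397, [182, 209, 223]), (398, [194, 220, 230]), (399, [198, 223, 230]), (400, [181, 195, 204]), (401, [176, 184, 191])]
dots x .472 knob [[298.0, 343.2], [297.9, 357.7]]
```

View pics/p3.png

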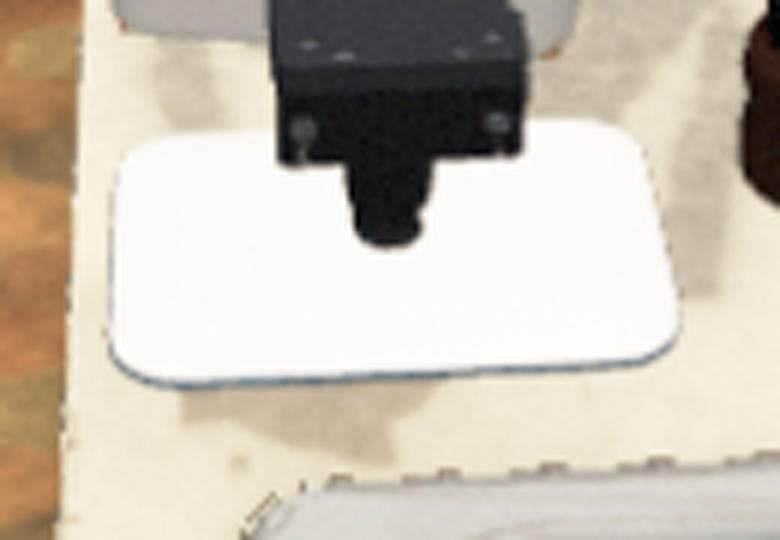

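The close-up shows the lid flat on the worktop: its lower edge is at row ~382, which matches a resting height of about zero. Releasing.

Emit:
carry_out([
  [[0,0,0.002,0,0,0,1],[0,0,0.002,0,0,0,0],[0,0,0.002,0,0,0,-1],[0,0,0.002,0,0,0,-1],[0,0,0.002,0,0,0,-1],[0,0,0.002,0,0,0,-1],[0,0,-0.06,0,0,0,-1],[0,0,-0.15,0,0,0,-1],[0,0,-0.3,0,0,0,-1],[0,0,-0.45,0,0,0,-1]],
])

```text
time_s: 9.47
position: [0.4724, -0.4207, 0.1081]
tcp_rot: [[1.0, 0.0, -0.0], [0.0, -1.0, 0.0], [-0.0, -0.0, -1.0]]
force: [-0.1, 0.0, -0.2]
opening: 0.939
grasp_force: 0.0
```

Emit:
carry_out([
  [[0,0,-0.1,0,0,0,-1],[0,0,-0.3,0,0,0,-1],[0,0,-0.5,0,0,0,-1],[0,-0.1,-0.7,0,0,0,-1],[0,-0.2,-0.9,0,0,0,-1],[0,-0.35,-1,0,0,0,-1],[0,-0.5,-1,0,0,0,-1],[0,-0.65,-1,0,0,0,-1],[0,-0.8,-1,0,0,0,-1],[0,-0.95,-1,0,0,0,-1]],
])

```text
time_s: 10.3
position: [0.4725, -0.2774, 0.2585]
tcp_rot: [[1.0, -0.0, 0.002], [-0.0, -1.0, -0.002], [0.002, 0.002, -1.0]]
force: [1.1, -0.1, 0.2]
opening: 1.001
grasp_force: 0.0
```

Run:
```python
from h import *
s=telemetry.read_state();print(s["force"],s["position"])
im=capture("wrist")[:,:,::-1];cv2.imwrite("pics/w2.png",im)
im=capture("top")[:,:,::-1];cv2.imwrite("pics/top1.png",im)
cv2.imwrite("pics/v2.png",np.hstack([cv2.resize(cv2.imread("pics/w2.png"),(400,300)),cv2.resize(im,(400,300))]))
```

```text
[ 1.0693 -0.1287  0.2018] [ 0.4725 -0.2774  0.2585]
```

View pics/v2.png

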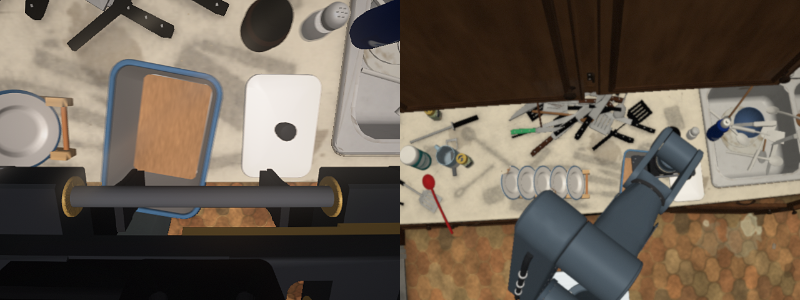

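The wrist half shows the lid lying free on the worktop with the open box beside it. The brown padding's left edge runs from about (148,73) to (134,175) in the half-size picture. The fourth and fifth saucers are also visible. Next I'll measure the box and padding.

Run:
```python
from h import *
im=cv2.imread("pics/w2.png");hsv=cv2.cvtColor(im,cv2.COLOR_BGR2HSV)
s={"position":np.array([.4725,-.2774,.2585]),"tcp_rot":RR(0,0)};c=cam("wrist",s)
blue=cv2.inRange(hsv,(98,90,60),(118,255,255));br=cv2.inRange(hsv,(5,60,90),(20,220,255))
def segs(r,m):
    k=np.where(m[r,150:380])[0]+150;return [(int(a[0]),int(a[-1])) for a in np.split(k,np.where(np.diff(k)>1)[0]+1) if len(a)>2]
for r in range(130,290,30): 
    print(r,"blue",segs(r,blue),"brown",segs(r,br))
    b=segs(r,blue)
    if b:
        print("   rim outer",onz(c,(b[0][0],r),.15)[:2],onz(c,(b[-1][1],r),.15)[:2])
col=[np.where(blue[80:140,x])[0]+80 for x in(220,260,300,320)];print("back rim",[(a[0],a[-1]) if len(a) else None for a in col])
print([onz(c,(x,a[0]),.15)[:2] for x,a in zip((220,260,300,320),col) if len(a)])
colb=[np.where(blue[310:360,x])[0]+310 for x in(240,270,300)];print("front",[(a[0],a[-1]) if len(a) else None for a in colb],[onz(c,(x,a[-1]),.15)[:2] for x,a in zip((240,270,300),colb) if len(a)])
colp=[np.where(br[90:200,x])[0]+90 for x in(260,290,310)];print("pad back",[a[:2] for a in colp])
```

```text
130 blue [(176, 182)] brown [(229, 302)]
   rim outer [ 0.5512 -0.172 ] [ 0.5512 -0.1763]
160 blue [(174, 180), (348, 352)] brown [(225, 335)]
   rim outer [ 0.5302 -0.1685] [ 0.5299 -0.2981]
190 blue [(171, 177), (342, 346)] brown [(221, 330)]
   rim outer [ 0.5084 -0.164 ] [ 0.5081 -0.294 ]
220 blue [(169, 174), (336, 340)] brown [(217, 324)]
   rim outer [ 0.4857 -0.1602] [ 0.4855 -0.2898]
250 blue [(330, 334)] brown [(214, 319)]
   rim outer [ 0.4619 -0.2823] [ 0.4619 -0.2854]
280 blue [(324, 328)] brown [(265, 313)]
   rim outer [ 0.4373 -0.2777] [ 0.4373 -0.2809]
back rim [(np.int64(97), np.int64(105)), (np.int64(105), np.int64(112)), (np.int64(112), np.int64(119)), None]
[array([ 0.5733, -0.205 ]), array([ 0.5678, -0.2328]), array([ 0.5631, -0.2609])]
front [(np.int64(334), np.int64(341)), (np.int64(339), np.int64(346)), (np.int64(341), np.int64(348))] [array([ 0.3837, -0.2082]), array([ 0.3792, -0.2329]), array([ 0.3773, -0.2577])]
pad back [array([123, 124]), array([ 97, 128]), array([132, 133])]
```

Run:
```python
from h import *
s={"position":np.array([.4725,-.2774,.2585]),"tcp_rot":RR(0,0)};c=cam("wrist",s)
B=Ro.from_euler('z',-10.5,degrees=True).as_matrix();bo=np.array([.475,-.223,0])
for uv,n,d in [((225,160),1,.06),((221,190),1,.06),((217,220),1,.06),((260,123),0,.088),((310,132),0,.088)]:
    o,v=ray(c,uv);o=B.T@(o-bo);v=B.T@v;t=(d-o[n])/v[n];print((o+t*v))
# saucers: project predicted rim ellipses in top view, fit rack pose
im=cv2.imread("pics/top0.png");hsv=cv2.cvtColor(im,cv2.COLOR_BGR2HSV);ct=cam("top")
blue=cv2.inRange(hsv,(95,60,40),(125,255,200));blue[:,:150]=0;blue[:,312:]=0;blue[:250]=0;blue[340:]=0
ys,xs=np.where(blue);pts=np.c_[xs,ys].astype(float);print(len(pts))
from scipy.optimize import least_squares
from scipy.spatial import cKDTree
tr=cKDTree(pts);ph=np.radians(np.arange(0,360,6));t=np.radians(28)
Yd=np.array([0,np.sin(t),np.cos(t)]);Zd=np.array([0,-np.cos(t),np.sin(t)]);X=np.array([1,0,0])
def rims(p):
    R=Ro.from_euler('z',p[2],degrees=True).as_matrix();out=[]
    for k in range(5):
        # bottom rim underside on kerf; centre offset h along y
        C=np.array([p[0],p[1],p[3]])+R@np.array([0,60e-3*(k-2),0])
        for a in ph:
            out.append(C+R@(64e-3*(np.sin(a)*X+np.cos(a)*Yd)+.016*Zd))
    return np.array(out)
def f(p):
    d,_=tr.query(proj(ct,rims(p)));return np.minimum(d,6)
best=min((least_squares(f,[x0,y0,0,z0],x_scale=[.01,.01,1,.01],loss='soft_l1') for x0 in(.46,.475) for y0 in (.08,.1,.12) for z0 in(.07,.085)),key=lambda r:r.cost)
print(best.x,best.cost)
cv2.imwrite("pics/bl.png",blue)
for z in(.07,.08,.09):
    r=least_squares(lambda q:f([q[0],q[1],q[2],z]),best.x[:3],x_scale=[.01,.01,1],loss='soft_l1');print(z,r.x,r.cost)
```

```text
[0.0402 0.06   0.0192]
[0.0076 0.06   0.0213]
[-0.0259  0.06    0.0237]
[ 0.088   0.0476 -0.0931]
[ 0.088  -0.0215 -0.0728]
1
[ 0.6151  0.1259 15.2967 -0.3979] 1489.4691808939683
0.07 [ 0.6153  0.1259 17.0631] 1502.3688164386685
0.08 [ 0.6135  0.1292 19.6542] 1502.50744987345
0.09 [ 0.6117  0.123  17.0851] 1502.6887437760531
```

```bash
cat > fit.py <<'E'
from h import *
from scipy.optimize import least_squares
im=cv2.imread("pics/top0.png").astype(int);ct=cam("top")
bl=np.clip(im[:,:,0]-im[:,:,2]+10,0,None).astype(np.float32)
m=((im[:,:,0]-im[:,:,2])>12).astype(np.uint8);m[:,:155]=0;m[:,305:]=0;m[:258]=0;m[330:]=0
print(m.sum())
dt=cv2.distanceTransform(1-m,cv2.DIST_L2,5)
ph=np.radians(np.arange(0,360,5));t=np.radians(28)
Yd=np.array([0,np.sin(t),np.cos(t)]);Zd=np.array([0,-np.cos(t),np.sin(t)]);X=np.array([1,0,0])
def rims(p):
    R=Ro.from_euler('z',p[2],degrees=True).as_matrix()
    return np.array([np.array([p[0],p[1],p[3]])+R@(np.array([0,60e-3*(k-2),0])+64e-3*(np.sin(a)*X+np.cos(a)*Yd)+.016*Zd) for k in range(5) for a in ph])
def f(p):
    q=proj(ct,rims(p)).astype(np.float32);return np.minimum(cv2.remap(dt,q[:,0],q[:,1],cv2.INTER_LINEAR).ravel(),4)
for z in(.075,.085,.095,.105):
    r=min((least_squares(lambda q:f([q[0],q[1],q[2],z]),[x,y,w],x_scale=[.01,.01,1],loss='soft_l1',diff_step=1e-3) for x in(.46,.475,.49) for y in(.06,.075,.09,.105,.12,.135) for w in(-3,0,3)),key=lambda r:r.cost)
    print(z,r.x,r.cost)
E
python3 fit.py
```

```text
316
0.075 [-0.0109  0.1476  0.1907] 78.07763814926147
0.085 [-0.1316 -0.0049  0.1465] 0.0
0.095 [-0.0193  0.1274  0.    ] 0.0
0.105 [-0.0175  0.1378 -0.0161] 0.0
```

```bash
sed -i 's/cv2.INTER_LINEAR)/cv2.INTER_LINEAR,borderValue=9)/; s/for z in(.*):/for z in(.05,.056,.062):/' fit.py
cat >> fit.py <<'E'
    if z==.056:
        for k in range(5):
            print("saucer",k,"origin",(np.array([r.x[0],r.x[1],z])+Ro.from_euler('z',r.x[2],degrees=True).as_matrix()@[0,.06*(k-2),0]), "res",f([*r.x,z])[k*72:k*72+72].mean())
E
python3 fit.py
```

```text
316
0.05 [ 0.4867  0.1454 -3.8981] 467.6173983812332
0.056 [ 0.486   0.1443 -3.3375] 480.23939430713654
saucer 0 origin [0.479  0.0246 0.056 ] res 2.0004404
saucer 1 origin [0.4825 0.0844 0.056 ] res 1.907599
saucer 2 origin [0.486  0.1443 0.056 ] res 2.0874586
saucer 3 origin [0.4895 0.2042 0.056 ] res 1.5150157
saucer 4 origin [0.493  0.2641 0.056 ] res 2.138849
0.062 [ 0.4851  0.1434 -3.3896] 487.5152623653412
```

```bash
sed -i 's/>12)/>TH)/; s/^im=/import sys;TH=int(sys.argv[1]);im=/' fit.py; for t in -4 2 ; do echo TH $t; python3 fit.py $t; done
python3 - <<'E'
import cv2;im=cv2.imread("pics/top0.png").astype(int);print((im[292,158:305,0]-im[292,158:305,2]).tolist())
E
```

```text
TH -4
938
0.05 [ 0.4871  0.1466 -4.0861] 223.17380809783936
0.056 [ 0.4863  0.1458 -3.7903] 225.60555493831635
saucer 0 origin [0.4784 0.026  0.056 ] res 0.9247341
saucer 1 origin [0.4824 0.0859 0.056 ] res 0.8389113
saucer 2 origin [0.4863 0.1458 0.056 ] res 0.819029
saucer 3 origin [0.4903 0.2056 0.056 ] res 0.77798194
saucer 4 origin [0.4943 0.2655 0.056 ] res 1.467371
0.062 [ 0.4855  0.1449 -3.6755] 231.40575397014618
TH 2
705
0.05 [ 0.487   0.1461 -3.743 ] 291.1446599960327
0.056 [ 0.4863  0.1454 -4.1411] 291.88097727298737
saucer 0 origin [0.4777 0.0258 0.056 ] res 1.3001982
saucer 1 origin [0.482  0.0856 0.056 ] res 1.2264082
saucer 2 origin [0.4863 0.1454 0.056 ] res 1.1114621
saucer 3 origin [0.4907 0.2053 0.056 ] res 0.9257364
saucer 4 origin [0.495  0.2651 0.056 ] res 1.5654352
0.062 [ 0.4855  0.1444 -3.9308] 297.5755680799484
[-33, -31, -18, 8, 20, 0, -14, -16, -16, -16, -17, -17, -17, -17, -17, -17, -18, -18, -18, -17, -16, -17, -18, -18, -17, -18, -18, -19, -15, 9, 13, -9, -16, -16, -16, -17, -18, -18, -17, -18, -18, -17, -17, -17, -18, -17, -17, -19, -17, -18, -18, -19, -19, -21, -18, -5, 8, -3, -15, -15, -16, -16, -16, -17, -18, -17, -18, -17, -17, -17, -17, -17, -18, -18, -18, -17, -20, -22, -21, -19, -17, 3, 12, -8, -16, -16, -16, -17, -18, -17, -18, -18, -17, -17, -18, -18, -18, -18, -18, -18, -18, -19, -22, -20, -19, -19, -21, -13, 12, 11, -11, -16, -16, -16, -17, -17, -17, -18, -17, -17, -17, -17, -18, -18, -18, -18, -20, -23, -22, -20, -20, -23, -22, -19, -17, -17, -11, -10, -37, -71, -98, -93, -63, -41, -34, -33, -33]
```

```bash
cat >> h.py <<'E'
def saucer(O,yaw,y,z=.0145,t=28):
    t=np.radians(t);R=Ro.from_euler('z',yaw,degrees=True).as_matrix()
    return np.array(O)+R@(y*np.array([0,np.sin(t),np.cos(t)])+z*np.array([0,-np.cos(t),np.sin(t)]))
E
python3 - <<'E'
from h import *
p=saucer((.4822,.0857,.056),-4,.144);print(p)
go(p,-4,28)
E
```

```text
[0.486  0.1404 0.19  ]
t 10.4 at [ 0.4719 -0.2748  0.2581] shift [ 0.103 -2.767  0.458] turn [-0.0779 -0.0028  0.0114] rows>= 11.0
```

Emit:
carry_out([
  [[0.01,-0.06,0,0,0,0,0.1],[0.02,-0.15,0,0,0,0,0.1],[0.03,-0.25,0,0,0,0,0.1],[0.03,-0.35,0,0,0,0,0.1],[0.03,-0.45,0,0,0,0,0.1],[0.03,-0.55,0,0,0,0,0.1],[0.03,-0.65,0,0,0,0,0.1],[0.03,-0.75,0,0,0,0,0.1],[0.03,-0.85,0,0,0,0,0.1],[0.03,-0.95,0,0,0,0,0.1]],
])

```text
time_s: 11.23
position: [0.4768, -0.1341, 0.2566]
tcp_rot: [[1.0, 0.0, -0.0], [0.0, -1.0, 0.0], [-0.0, -0.0, -1.0]]
force: [0.3, 0.1, 0.5]
opening: 0.463
grasp_force: 0.0
```

Emit:
carry_out([
  [[0.01,-0.1,0,0,0,0,0.1],[0.02,-0.2,0,-0.002,0,0,0.1],[0.03,-0.3,0,-0.006,0,0,0.1],[0.03,-0.4,0,-0.012,0,0,0.1],[0.03,-0.5,0,-0.02,0,0,0.1],[0.03,-0.6,0,-0.03,0,0,0.1],[0.03,-0.7,0,-0.042,0,0,0.1],[0.03,-0.8,0,-0.054,0,0,0.1],[0.03,-0.9,0,-0.066,0,0,0.1],[0.03,-1.0,0,-0.078,0,0,0.1]],
])

```text
time_s: 12.07
position: [0.4813, 0.0158, 0.2572]
tcp_rot: [[1.0, -0.0, 0.003], [0.001, -0.881, -0.474], [0.003, 0.474, -0.881]]
force: [0.2, 0.0, -0.8]
opening: 0.452
grasp_force: 0.0
```

Run:
```python
from h import *
go(saucer((.4822,.0857,.056),-4,.144),-4,28);print(telemetry.read_state()["joint_positions"])
```

```text
t 12.07 at [0.4813 0.0158 0.2572] shift [ 0.031 -0.944  0.001] turn [ 0.0008 -0.0057  0.0097] rows>= 4.0
[  5.8131  21.2817  98.9711 -31.0452  66.1365 110.2212]
```

Emit:
carry_out([
  [[0.01,-0.08,0,0,0,0,0.1],[0.02,-0.2,0,0,0,0.002,0.1],[0.03,-0.32,0,0,0,0.004,0.1],[0.03,-0.44,0,0,-0.002,0.006,0.1],[0.03,-0.56,0,0,-0.004,0.008,0.1],[0.03,-0.68,0,0,-0.006,0.01,0.1],[0.03,-0.8,0,0,-0.006,0.01,0.1],[0.03,-0.88,0,0,-0.006,0.01,0.1],[0.03,-0.93,0,0,-0.006,0.01,0.1],[0.03,-0.94,0,0,-0.006,0.01,0.1]],
])

```text
time_s: 12.9
position: [0.4857, 0.1393, 0.1895]
tcp_rot: [[0.997, -0.061, -0.038], [-0.072, -0.88, -0.469], [-0.005, 0.47, -0.882]]
force: [-0.0, 0.4, -0.3]
opening: 0.45
grasp_force: 0.0
```

Run:
```python
from h import *
s=telemetry.read_state()
im=capture("wrist")[:,:,::-1].copy();cv2.imwrite("pics/w3.png",im)
go(saucer((.4822,.0857,.056),-4,.044),-4,28)
c=cam("wrist",s);ph=np.radians(np.arange(-180,181,5));t=np.radians(28)
R=Ro.from_euler('z',-4,degrees=True).as_matrix()
for k,col in((0,(0,255,0)),(1,(0,0,255)),(2,(0,255,0))):
    O=np.array([.4822,.0857,.056])+R@[0,.06*(k-1),0]
    P=[O+R@(.064*(np.sin(a)*np.array([1,0,0])+np.cos(a)*np.array([0,np.sin(t),np.cos(t)]))+.016*np.array([0,-np.cos(t),np.sin(t)])) for a in ph]
    cv2.polylines(im,[proj(c,P).round().astype(int)],False,col,1)
cv2.imwrite("pics/w3o.png",im)
```

```text
t 12.95 at [0.4858 0.1389 0.1899] shift [ 0.004 -0.01   0.662] turn [ 0.0002  0.0008 -0.    ] rows>= 3.0
```

View pics/w3o.png

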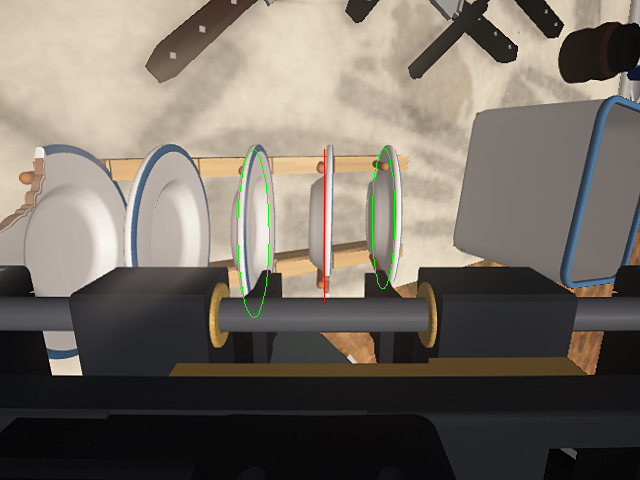

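The wrist view shows chipped_a edge-on at column ~330, between the fingers (inner faces ~283 and ~363). My model is within about 3 mm. I'll descend along the slant and close.

Emit:
carry_out([
  [[0.01,0.01,0.04,0,0,0,0.1],[0.01,0.01,0.1,0,0,0,0.1],[0.01,0.01,0.18,0,0,0,0.1],[0.01,0.01,0.26,0,0,0,0.1],[0.01,0.01,0.34,0,0,0,0.1],[0.01,0.01,0.42,0,0,0,0.1],[0.01,0.01,0.5,0,0,0,0.1],[0.01,0.01,0.57,0,0,0,0.1],[0.01,0.01,0.63,0,0,0,0.1],[0.01,0.01,0.66,0,0,0,0.1]],
])

```text
time_s: 13.78
position: [0.483, 0.0894, 0.1026]
tcp_rot: [[0.997, -0.063, -0.04], [-0.074, -0.88, -0.47], [-0.005, 0.471, -0.882]]
force: [-0.6, 0.4, -0.4]
opening: 0.45
grasp_force: 0.0
```

Emit:
carry_out([
  [[0,0,0,0,0,0,0.3],[0,0,0,0,0,0,0.4],[0,0,0,0,0,0,0.5],[0,0,0,0,0,0,0.6],[0,0,0,0,0,0,0.7],[0,0,0,0,0,0,0.8],[0,0,0,0,0,0,0.9],[0,0,0,0,0,0,1],[0,0,0,0,0,0,1],[0,0,0,0,0,0,1]],
])

```text
time_s: 14.62
position: [0.4837, 0.0901, 0.1041]
tcp_rot: [[0.997, -0.063, -0.038], [-0.073, -0.879, -0.47], [-0.003, 0.472, -0.882]]
force: [0.2, -2.3, 3.1]
opening: 0.055
grasp_force: 30.0
```

Emit:
carry_out([
  [[0,0,-0.02,0,0,0,1],[0,0,-0.05,0,0,0,1],[0,0,-0.09,0,0,0,1],[0,0,-0.14,0,0,0,1],[0,0,-0.2,0,0,0,1],[0,0,-0.26,0,0,0,1],[0,0,-0.32,0,0,0,1],[0,0,-0.38,0,0,0,1],[0,0,-0.44,0,0,0,1],[0,0,-0.5,0,0,0,1]],
])

```text
time_s: 15.45
position: [0.4872, 0.1275, 0.1705]
tcp_rot: [[0.997, -0.064, -0.035], [-0.073, -0.881, -0.467], [-0.002, 0.468, -0.884]]
force: [0.3, 0.8, -1.3]
opening: 0.051
grasp_force: 30.0
```

Emit:
carry_out([
  [[0,0,-0.06,0,0,0,1],[0,0,-0.13,0,0,0,1],[0,0,-0.2,0,0,0,1],[0,0,-0.28,0,0,0,1],[0,0,-0.36,0,0,0,1],[0,0,-0.44,0,0,0,1],[0,0,-0.52,0,0,0,1],[0,0,-0.6,0,0,0,1],[0,0,-0.66,0,0,0,1],[0,0,-0.7,0,0,0,1]],
])

```text
time_s: 16.28
position: [0.4909, 0.1762, 0.2638]
tcp_rot: [[0.997, -0.063, -0.036], [-0.072, -0.881, -0.468], [-0.002, 0.47, -0.883]]
force: [0.6, 0.8, -2.1]
opening: 0.051
grasp_force: 30.0
```

```bash
cat >> h.py <<'E'
BO=np.array([.475,-.223,0]);BY=-10.5
def inbox(yb,t,zb,x=0,g=.044):
    "TCP for a saucer held with TCP at own y=g, tilt t, lowest rim (flange centre) at box y yb, height zb"
    R=Ro.from_euler('z',BY,degrees=True).as_matrix();L=.065+g;a=np.radians(t)
    return BO+R@np.array([x,yb+L*np.sin(a),zb+L*np.cos(a)])
E
python3 - <<'E'
from h import *
s=telemetry.read_state();print(s["force"],s["opening"])
P=inbox(.016,8,.165);print(P);go(P,BY,8);go(inbox(.016,8,.07),BY,8)
im=capture("side")[:,:,::-1];cv2.imwrite("pics/s3.png",im)
E
```

```text
[ 0.5592  0.7696 -2.1048] 0.05139074994150844
[ 0.4807 -0.1924  0.2729]
t 16.28 at [0.4909 0.1762 0.2638] shift [0.11  2.196 1.099] turn [ 0.0555 -0.0052  0.017 ] rows>= 9.0
t 16.28 at [0.4909 0.1762 0.2638] shift [0.111 1.899 1.658] turn [ 0.0555 -0.0052  0.017 ] rows>= 10.0
```

Emit:
carry_out([
  [[0.01,0.04,0.02,0,0,0,1],[0.02,0.1,0.05,0,0,0,1],[0.03,0.18,0.09,0,0,0,1],[0.04,0.26,0.13,0,0,0,1],[0.04,0.34,0.17,0,0,0,1],[0.04,0.42,0.21,0,0,0,1],[0.04,0.5,0.25,0,0,0,1],[0.04,0.58,0.29,0,0,0,1],[0.04,0.66,0.33,0,0,0,1],[0.04,0.74,0.37,0,0,0,1]],
])

```text
time_s: 17.17
position: [0.4871, 0.0494, 0.2658]
tcp_rot: [[0.997, -0.063, -0.038], [-0.073, -0.88, -0.469], [-0.004, 0.471, -0.882]]
force: [1.0, 0.7, -1.6]
opening: 0.054
grasp_force: 30.0
```

Emit:
carry_out([
  [[0.01,0.08,0.04,0,0,0,1],[0.02,0.16,0.08,0,0,0,1],[0.03,0.24,0.12,0,0,0,1],[0.04,0.32,0.16,0,0,0,1],[0.04,0.4,0.2,0,0,0,1],[0.04,0.48,0.24,0,0,0,1],[0.04,0.56,0.28,0,0,0,1],[0.04,0.64,0.32,0,0,0,1],[0.04,0.7,0.35,0,0,0,1],[0.04,0.74,0.37,0,0,0,1]],
])

```text
time_s: 18.0
position: [0.4839, -0.0746, 0.2691]
tcp_rot: [[0.997, -0.064, -0.038], [-0.074, -0.88, -0.47], [-0.004, 0.471, -0.882]]
force: [0.6, 0.1, -1.5]
opening: 0.053
grasp_force: 30.0
```

Emit:
carry_out([
  [[0,0.08,0.04,0.005,0,0.002,1],[0.01,0.16,0.08,0.01,-0.001,0.004,1],[0.01,0.24,0.12,0.016,-0.001,0.006,1],[0.02,0.32,0.16,0.022,-0.002,0.008,1],[0.02,0.4,0.2,0.028,-0.002,0.01,1],[0.03,0.48,0.24,0.034,-0.003,0.012,1],[0.03,0.55,0.28,0.04,-0.004,0.014,1],[0.03,0.62,0.32,0.046,-0.005,0.016,1],[0.03,0.68,0.35,0.052,-0.005,0.017,1],[0.03,0.71,0.36,0.055,-0.005,0.017,1]],
])

```text
time_s: 18.83
position: [0.4798, -0.1948, 0.2716]
tcp_rot: [[0.983, -0.182, -0.026], [-0.184, -0.973, -0.141], [0.0, 0.144, -0.99]]
force: [-0.9, 0.2, -1.4]
opening: 0.058
grasp_force: 30.0
```

Run:
```python
from h import *
s=telemetry.read_state();print(s["force"],s["opening"],s["joint_positions"])
go(inbox(.016,8,.165),BY,8);go(inbox(.016,8,.068),BY,8)
c=cam("wrist",s);im=capture("wrist")[:,:,::-1].copy();cv2.imwrite("pics/w4.png",im)
```

```text
[-0.8751  0.1645 -1.4134] 0.058041848553302855 [-29.806   18.18    94.9829  -8.6642  64.3561  74.4054]
t 18.83 at [ 0.4798 -0.1948  0.2716] shift [ 0.003 -0.015 -0.011] turn [ 0.0007  0.     -0.0003] rows>= 1.0
t 18.83 at [ 0.4798 -0.1948  0.2716] shift [ 0.003 -0.108  0.629] turn [ 0.0007  0.     -0.0003] rows>= 3.0
```

View pics/w4.png

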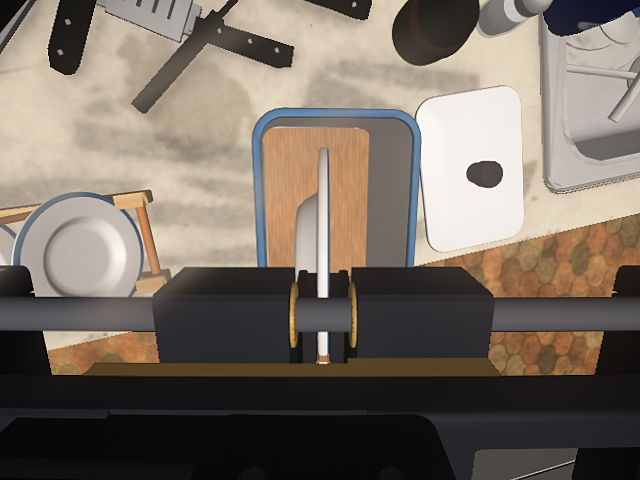

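The saucer is held edge-on over the open box at column ~322. The padding's right edge is at column ~369 and its back edge at row ~127. I'll work out the padding height from the left and right edges together.

Run:
```python
from h import *
B=Ro.from_euler('z',BY,degrees=True).as_matrix()
c2=cam("wrist",{"position":np.array([.4725,-.2774,.2585]),"tcp_rot":RR(0,0)})
s=telemetry.read_state();c4=cam("wrist",s)
im=cv2.imread("pics/w4.png");hsv=cv2.cvtColor(im,cv2.COLOR_BGR2HSV);br=cv2.inRange(hsv,(5,60,90),(20,220,255))
e=[(r,int(np.where(br[r,330:400])[0][-1]+330)) for r in(150,180,210,240)];print(e)
b=[(x,int(np.where(br[100:150,x])[0][0]+100)) for x in(300,340,360)];print("back",b)
for z in(.02,.03,.04,.05,.06):
    L=[(B.T@(onz(c2,p,z)-BO))[1] for p in((225,160),(221,190),(217,220))]
    Rr=[(B.T@(onz(c4,(x,r),z)-BO))[1] for r,x in e]
    print(z,np.round(L,4),np.round(Rr,4),"backs",[(B.T@(onz(c2,p,z)-BO))[0].round(4) for p in((260,123),(310,132))],[(B.T@(onz(c4,p,z)-BO))[0].round(4) for p in b])
# rim check
for p in((258,200),(417,200)): print((B.T@(onz(c4,p,.15)-BO)))
```

```text
[(150, 368), (180, 367), (210, 366), (240, 366)]
back [(300, 128), (340, 128), (360, 129)]
0.02 [0.0597 0.0603 0.0609] [-0.0603 -0.06   -0.0597 -0.0606] backs [np.float64(0.0846), np.float64(0.0851)] [np.float64(0.0863), np.float64(0.0864), np.float64(0.0854)]
0.03 [0.0572 0.0577 0.0583] [-0.0576 -0.0573 -0.057  -0.0579] backs [np.float64(0.0843), np.float64(0.0848)] [np.float64(0.0858), np.float64(0.0859), np.float64(0.085)]
0.04 [0.0547 0.0552 0.0558] [-0.0549 -0.0546 -0.0543 -0.0552] backs [np.float64(0.084), np.float64(0.0845)] [np.float64(0.0853), np.float64(0.0854), np.float64(0.0845)]
0.05 [0.0522 0.0527 0.0532] [-0.0522 -0.0519 -0.0516 -0.0525] backs [np.float64(0.0838), np.float64(0.0842)] [np.float64(0.0849), np.float64(0.085), np.float64(0.0841)]
0.06 [0.0496 0.0501 0.0507] [-0.0495 -0.0492 -0.0489 -0.0498] backs [np.float64(0.0835), np.float64(0.0839)] [np.float64(0.0844), np.float64(0.0845), np.float64(0.0836)]
[0.0272 0.0607 0.15  ]
[ 0.024  -0.0674  0.15  ]
```

Emit:
carry_out([
  [[0,-0.02,0.03,0,0,0,1],[0,-0.03,0.09,0,0,0,1],[0,-0.04,0.16,0,0,0,1],[0,-0.05,0.24,0,0,0,1],[0,-0.06,0.32,0,0,0,1],[0,-0.07,0.4,0,0,0,1],[0,-0.08,0.48,0,0,0,1],[0,-0.09,0.55,0,0,0,1],[0,-0.1,0.61,0,0,0,1],[0,-0.11,0.64,0,0,0,1]],
])

```text
time_s: 19.72
position: [0.4795, -0.1887, 0.1722]
tcp_rot: [[0.983, -0.179, -0.029], [-0.181, -0.973, -0.14], [-0.004, 0.143, -0.99]]
force: [-0.8, 0.0, -2.4]
opening: 0.054
grasp_force: 30.0
```

Emit:
carry_out([
  [[0,0,0,0,0,0,1],[0,0,0,0,0,0,1],[0,0,0.005,0,0,0,1],[0,0,0.01,0,0,0,1],[0,0,0.015,0,0,0,1],[0,0,0.02,0,0,0,1],[0,0,0.025,0,0,0,1],[0,0,0.03,0,0,0,1],[0,0,0.03,0,0,0,1],[0,0,0.03,0,0,0,1]],
])

```text
time_s: 20.55
position: [0.4803, -0.1908, 0.1696]
tcp_rot: [[0.983, -0.181, -0.027], [-0.183, -0.973, -0.141], [-0.0, 0.144, -0.99]]
force: [-0.6, -0.2, -2.6]
opening: 0.052
grasp_force: 30.0
```

Run:
```python
from h import *
s=telemetry.read_state();print(s["force"],s["opening"])
go(inbox(.016,8,.060),BY,8)
```

```text
[-0.6166 -0.1555 -2.613 ] 0.05202586690214265
t 20.55 at [ 0.4803 -0.1908  0.1696] shift [0.004 0.008 0.012] turn [ 0.0008  0.0001 -0.0001] rows>= 1.0
```

Emit:
carry_out([
  [[0,0,0.005,0,0,0,1],[0,0,0.01,0,0,0,1],[0,0,0.015,0,0,0,1],[0,0,0.02,0,0,0,1],[0,0,0.025,0,0,0,1],[0,0,0.03,0,0,0,1],[0,0,0.035,0,0,0,1],[0,0,0.04,0,0,0,1],[0,0,0.04,0,0,0,1],[0,0,0.04,0,0,0,1]],
])

```text
time_s: 21.38
position: [0.4802, -0.1916, 0.1636]
tcp_rot: [[0.983, -0.181, -0.027], [-0.183, -0.973, -0.141], [-0.0, 0.144, -0.99]]
force: [0.1, -0.0, -1.8]
opening: 0.055
grasp_force: 30.0
```

Emit:
carry_out([
  [[0,-0.001,0.005,0,0,0,1],[0,-0.002,0.01,0,0,0,1],[0,-0.003,0.015,0,0,0,1],[0,-0.004,0.02,0,0,0,1],[0,-0.005,0.025,0,0,0,1],[0,-0.006,0.03,0,0,0,1],[0,-0.006,0.035,0,0,0,1],[0,-0.006,0.04,0,0,0,1],[0,-0.006,0.04,0,0,0,1],[0,-0.006,0.04,0,0,0,1]],
])

```text
time_s: 22.22
position: [0.4802, -0.1916, 0.1575]
tcp_rot: [[0.983, -0.181, -0.027], [-0.183, -0.973, -0.141], [-0.0, 0.144, -0.99]]
force: [0.0, 0.7, -0.7]
opening: 0.059
grasp_force: 30.0
```

Emit:
carry_out([
  [[0,-0.001,0.005,0,0,0,1],[0,-0.002,0.01,0,0,0,1],[0,-0.003,0.015,0,0,0,1],[0,-0.004,0.02,0,0,0,1],[0,-0.005,0.025,0,0,0,1],[0,-0.006,0.03,0,0,0,1],[0,-0.006,0.035,0,0,0,1],[0,-0.006,0.04,0,0,0,1],[0,-0.006,0.04,0,0,0,1],[0,-0.006,0.04,0,0,0,1]],
])

```text
time_s: 23.05
position: [0.4802, -0.1916, 0.1515]
tcp_rot: [[0.983, -0.181, -0.027], [-0.183, -0.973, -0.141], [-0.0, 0.144, -0.99]]
force: [-0.4, -0.4, -1.3]
opening: 0.052
grasp_force: 30.0
```

Emit:
carry_out([
  [[0,-0.001,0.005,0,0,0,1],[0,-0.002,0.01,0,0,0,1],[0,-0.003,0.015,0,0,0,1],[0,-0.004,0.02,0,0,0,1],[0,-0.005,0.025,0,0,0,1],[0,-0.006,0.03,0,0,0,1],[0,-0.006,0.033,0,0,0,1],[0,-0.006,0.033,0,0,0,1],[0,-0.006,0.033,0,0,0,1],[0,-0.006,0.033,0,0,0,1]],
])

```text
time_s: 23.88
position: [0.4803, -0.1914, 0.1465]
tcp_rot: [[0.983, -0.181, -0.026], [-0.183, -0.973, -0.142], [-0.0, 0.144, -0.99]]
force: [-0.7, -0.2, -2.6]
opening: 0.058
grasp_force: 30.0
```

Emit:
carry_out([
  [[0,-0.001,0.004,0,0,0,1],[0,-0.002,0.008,0,0,0,1],[0,-0.003,0.012,0,0,0,1],[0,-0.004,0.016,0,0,0,1],[0,-0.004,0.02,0,0,0,1],[0,-0.004,0.024,0,0,0,1],[0,-0.004,0.028,0,0,0,1],[0,-0.004,0.03,0,0,0,1],[0,-0.004,0.03,0,0,0,1],[0,-0.004,0.03,0,0,0,1]],
])

```text
time_s: 24.72
position: [0.4803, -0.1915, 0.1419]
tcp_rot: [[0.983, -0.181, -0.027], [-0.183, -0.973, -0.141], [-0.0, 0.144, -0.99]]
force: [-0.5, 0.7, -2.4]
opening: 0.055
grasp_force: 30.0
```

Emit:
carry_out([
  [[0,-0.001,0.004,0,0,0,1],[0,-0.002,0.008,0,0,0,1],[0,-0.003,0.012,0,0,0,1],[0,-0.004,0.016,0,0,0,1],[0,-0.004,0.02,0,0,0,1],[0,-0.004,0.024,0,0,0,1],[0,-0.004,0.028,0,0,0,1],[0,-0.004,0.03,0,0,0,1],[0,-0.004,0.03,0,0,0,1],[0,-0.004,0.03,0,0,0,1]],
])

```text
time_s: 25.55
position: [0.4803, -0.1915, 0.1374]
tcp_rot: [[0.983, -0.181, -0.027], [-0.183, -0.973, -0.142], [-0.0, 0.144, -0.99]]
force: [-0.2, 0.2, -3.0]
opening: 0.056
grasp_force: 30.0
```

Emit:
carry_out([
  [[0,-0.001,0.004,0,0,0,1],[0,-0.002,0.008,0,0,0,1],[0,-0.003,0.012,0,0,0,1],[0,-0.004,0.016,0,0,0,1],[0,-0.004,0.02,0,0,0,1],[0,-0.004,0.024,0,0,0,1],[0,-0.004,0.028,0,0,0,1],[0,-0.004,0.03,0,0,0,1],[0,-0.004,0.03,0,0,0,1],[0,-0.004,0.03,0,0,0,1]],
])

```text
time_s: 26.38
position: [0.4803, -0.1916, 0.1329]
tcp_rot: [[0.983, -0.181, -0.027], [-0.183, -0.973, -0.142], [-0.0, 0.144, -0.99]]
force: [0.6, 0.4, -1.0]
opening: 0.055
grasp_force: 30.0
```

Emit:
carry_out([
  [[0,-0.001,0.004,0,0,0,1],[0,-0.002,0.008,0,0,0,1],[0,-0.003,0.012,0,0,0,1],[0,-0.004,0.016,0,0,0,1],[0,-0.004,0.02,0,0,0,1],[0,-0.004,0.024,0,0,0,1],[0,-0.004,0.028,0,0,0,1],[0,-0.004,0.03,0,0,0,1],[0,-0.004,0.03,0,0,0,1],[0,-0.004,0.03,0,0,0,1]],
])

```text
time_s: 27.22
position: [0.4803, -0.1916, 0.1284]
tcp_rot: [[0.983, -0.181, -0.026], [-0.183, -0.973, -0.142], [-0.0, 0.144, -0.99]]
force: [-0.4, 0.6, 0.0]
opening: 0.055
grasp_force: 30.0
```

Emit:
carry_out([
  [[0,-0.001,0.004,0,0,0,1],[0,-0.002,0.008,0,0,0,1],[0,-0.003,0.012,0,0,0,1],[0,-0.003,0.016,0,0,0,1],[0,-0.003,0.02,0,0,0,1],[0,-0.003,0.02,0,0,0,1],[0,-0.003,0.02,0,0,0,1],[0,-0.003,0.02,0,0,0,1],[0,-0.003,0.02,0,0,0,1],[0,-0.003,0.02,0,0,0,1]],
])

```text
time_s: 28.05
position: [0.4804, -0.1917, 0.1258]
tcp_rot: [[0.983, -0.181, -0.026], [-0.183, -0.973, -0.142], [0.0, 0.144, -0.99]]
force: [-1.1, 1.3, 4.8]
opening: 0.057
grasp_force: 30.0
```

Emit:
carry_out([
  [[0,0,-0.003,0,0,0,1],[0,0,-0.005,0,0,0,1],[0,0,-0.005,0,0,0,0.92],[0,0,-0.005,0,0,0,0.88],[0,0,-0.005,0,0,0,0.84],[0,0,-0.005,0,0,0,0.8],[0,0,-0.005,0,0,0,0.76],[0,0,-0.005,0,0,0,0.72],[0,0,-0.005,0,0,0,0.68],[0,0,-0.005,0,0,0,0.68]],
])

```text
time_s: 28.88
position: [0.4802, -0.1915, 0.1259]
tcp_rot: [[0.983, -0.181, -0.027], [-0.183, -0.973, -0.141], [-0.0, 0.144, -0.99]]
force: [0.1, -0.8, 0.2]
opening: 0.155
grasp_force: 0.1
```

Run:
```python
from h import *
s=telemetry.read_state();print(s["force"],s["moment"],s["opening"]*87,s["grasp_force"])
im=capture("wrist")[:,:,::-1].copy();cv2.imwrite("pics/w5.png",im[90:390,200:500])
```

```text
[ 0.0666 -0.8046  0.2226] [ 0.1751 -0.0303  0.0811] 13.465167498915193 0.09028800100395529
```

View pics/w5.png

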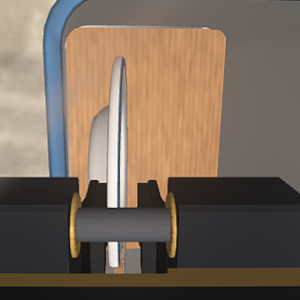

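The saucer stands in the box, resting against the +y finger. I'll withdraw along the finger axis.

Emit:
carry_out([
  [[0,0,-0.02,0,0,0,0.68],[0,0,-0.04,0,0,0,0.68],[0,0,-0.06,0,0,0,0.68],[0,0,-0.09,0,0,0,0.68],[0,0,-0.12,0,0,0,0.68],[0,0,-0.16,0,0,0,0.68],[0,0,-0.2,0,0,0,0.68],[0,0,-0.25,0,0,0,0.68],[0,0,-0.32,0,0,0,0.68],[0,0,-0.4,0,0,0,0.68]],
])

```text
time_s: 29.77
position: [0.4816, -0.1828, 0.1861]
tcp_rot: [[0.983, -0.181, -0.027], [-0.183, -0.973, -0.141], [-0.001, 0.144, -0.99]]
force: [-0.6, 0.8, 0.3]
opening: 0.159
grasp_force: 0.0
```

Emit:
carry_out([
  [[0,0,-0.08,0,0,0,0.4],[0,0,-0.18,0,0,0,0.1],[0,0,-0.28,0,0,0,0.1],[0,-0.06,-0.38,0,0,0,0.1],[0,-0.14,-0.46,0,0,0,0.1],[0,-0.24,-0.52,0,0,0,0.1],[0,-0.34,-0.56,0,0,0,0.1],[0,-0.44,-0.6,0,0,0,0.1],[0,-0.56,-0.6,0,0,0,0.1],[0,-0.68,-0.6,0,0,0,0.1]],
])

```text
time_s: 30.6
position: [0.5031, -0.0703, 0.261]
tcp_rot: [[0.983, -0.181, -0.025], [-0.183, -0.973, -0.142], [0.002, 0.144, -0.99]]
force: [0.3, 0.5, 0.5]
opening: 0.447
grasp_force: 0.0
```

Run:
```python
from h import *
s=telemetry.read_state();print(s["force"],s["position"])
P=saucer((.4955,.2653,.056),-4,.144,.0165);print(P);go(P,-4,28)
im=capture("side")[:,:,::-1];cv2.imwrite("pics/s5.png",im)
```

```text
[0.2839 0.5334 0.478 ] [ 0.5031 -0.0703  0.261 ]
[0.4992 0.3182 0.1909]
t 30.6 at [ 0.5031 -0.0703  0.261 ] shift [-0.5   -2.582  0.095] turn [-0.0547  0.0054 -0.0175] rows>= 10.0
```

Emit:
carry_out([
  [[-0.02,-0.08,0,0,0,0,0.1],[-0.04,-0.16,0,0,0,0,0.1],[-0.06,-0.25,0,0,0,0,0.1],[-0.08,-0.34,0,0,0,0,0.1],[-0.1,-0.43,0,0,0,0,0.1],[-0.12,-0.52,0,0,0,0,0.1],[-0.14,-0.61,0,0,0,0,0.1],[-0.16,-0.7,0,0,0,0,0.1],[-0.17,-0.8,0,0,0,0,0.1],[-0.18,-0.9,0,0,0,0,0.1]],
])

```text
time_s: 31.48
position: [0.5001, 0.066, 0.2404]
tcp_rot: [[0.983, -0.181, -0.027], [-0.183, -0.973, -0.142], [-0.001, 0.144, -0.99]]
force: [0.4, -0.4, 0.5]
opening: 0.452
grasp_force: 0.0
```

Emit:
carry_out([
  [[-0.02,-0.09,0,0,0,0,0.1],[-0.04,-0.18,0,0,0,0,0.1],[-0.06,-0.27,0,0,0,0,0.1],[-0.08,-0.36,0,0,0,0,0.1],[-0.1,-0.45,0,0,0,0,0.1],[-0.12,-0.54,0,0,0,0,0.1],[-0.14,-0.63,0,0,0,0,0.1],[-0.16,-0.72,0,0,0,0,0.1],[-0.17,-0.8,0,0,0,0,0.1],[-0.18,-0.88,0,0,0,0,0.1]],
])

```text
time_s: 32.32
position: [0.4976, 0.1994, 0.2213]
tcp_rot: [[0.983, -0.181, -0.027], [-0.183, -0.973, -0.142], [-0.0, 0.144, -0.99]]
force: [0.8, 0.7, -0.4]
opening: 0.453
grasp_force: 0.0
```

Emit:
carry_out([
  [[-0.02,-0.09,0,-0.005,0,-0.002,0.1],[-0.04,-0.18,0.01,-0.01,0.001,-0.004,0.1],[-0.06,-0.27,0.02,-0.016,0.002,-0.006,0.1],[-0.08,-0.36,0.03,-0.022,0.003,-0.008,0.1],[-0.1,-0.45,0.04,-0.028,0.004,-0.01,0.1],[-0.12,-0.54,0.05,-0.034,0.005,-0.012,0.1],[-0.13,-0.63,0.06,-0.04,0.005,-0.014,0.1],[-0.14,-0.7,0.08,-0.046,0.005,-0.016,0.1],[-0.14,-0.76,0.09,-0.052,0.005,-0.017,0.1],[-0.14,-0.8,0.095,-0.055,0.005,-0.0175,0.1]],
])

```text
time_s: 33.15
position: [0.4983, 0.3188, 0.1889]
tcp_rot: [[0.998, -0.058, -0.037], [-0.069, -0.88, -0.471], [-0.005, 0.472, -0.882]]
force: [0.3, 0.2, 0.9]
opening: 0.452
grasp_force: 0.0
```

Run:
```python
from h import *
s=telemetry.read_state();print(s["joint_positions"],s["opening"])
P=saucer((.4955,.2653,.056),-4,.144,.0165);go(P,-4,28)
s=telemetry.read_state();im=capture("wrist")[:,:,::-1];cv2.imwrite("pics/w6.png",im)
c=cam("wrist",s)
g=cv2.cvtColor(im,cv2.COLOR_BGR2GRAY);g3=cv2.cvtColor(cv2.imread("pics/w3.png"),cv2.COLOR_BGR2GRAY)
for n,q in(("a",g3),("b",g)):
    for r in(180,210,240): print(n,r,q[r,290:360].tolist())
for O,z in(((.4955,.2653,.056),.0145),((.4955,.2653,.056),.0175)):
    print(proj(c,[np.array(saucer(O,-4,0,z))+[dx,0,0] for dx in(-.065,0,.065)]).round(1).tolist(),proj(c,[np.array(saucer(O,-4,.06,z))]).round(1))
```

```text
[ 32.9509  39.4392  75.7842 -22.1658  83.3446 133.0499] 0.45220277386327506
t 33.15 at [0.4983 0.3188 0.1889] shift [ 0.006  0.01  -0.01 ] turn [0.0005 0.0007 0.0006] rows>= 1.0
a 180 [205, 205, 205, 204, 205, 205, 204, 203, 203, 202, 202, 201, 202, 201, 201, 201, 199, 199, 198, 197, 196, 196, 195, 196, 200, 192, 162, 128, 121, 125, 126, 127, 128, 128, 125, 110, 155, 187, 208, 225, 234, 229, 138, 162, 185, 181, 178, 178, 178, 177, 177, 177, 178, 177, 175, 172, 169, 166, 164, 162, 162, 163, 165, 169, 173, 176, 181, 181, 183, 186]
a 210 [177, 180, 183, 186, 187, 186, 184, 183, 186, 189, 193, 197, 195, 193, 192, 191, 189, 188, 190, 155, 139, 153, 160, 167, 172, 171, 170, 169, 168, 167, 167, 164, 168, 155, 117, 146, 197, 224, 237, 241, 250, 192, 130, 179, 193, 193, 192, 195, 191, 187, 184, 181, 184, 185, 185, 185, 187, 187, 188, 186, 184, 182, 181, 180, 179, 177, 175, 174, 174, 174]
a 240 [188, 189, 189, 186, 183, 180, 177, 178, 179, 179, 180, 182, 184, 184, 184, 181, 180, 180, 157, 136, 149, 159, 166, 174, 175, 173, 172, 172, 171, 170, 169, 169, 165, 136, 131, 190, 218, 233, 239, 247, 2
[... 649 characters left out ...]
64, 162, 161, 161, 162, 152, 120, 148, 195, 220, 234, 239, 245, 180, 151, 211, 221, 219, 218, 219, 218, 217, 216, 216, 218, 218, 217, 216, 215, 214, 212, 212, 211, 212, 212, 212, 211, 212, 211, 211, 208, 204, 202]
b 240 [106, 127, 141, 150, 157, 158, 153, 140, 155, 208, 218, 214, 214, 214, 212, 212, 212, 215, 208, 149, 138, 153, 161, 168, 171, 169, 169, 168, 167, 166, 166, 165, 164, 135, 134, 186, 214, 231, 237, 245, 207, 134, 191, 210, 205, 206, 207, 208, 209, 209, 209, 210, 210, 211, 212, 213, 213, 213, 214, 216, 216, 217, 219, 220, 221, 222, 224, 218, 206, 203]
[[326.6, 294.6], [322.3, 225.0], [317.5, 146.8]] [[322.4 243.5]]
[[329.9, 294.6], [325.8, 225.0], [321.2, 146.8]] [[326.7 243.5]]
```

Saucer b's flange sits at columns ~325–331, the same place relative to the fingers as saucer a did, so I'll repeat the same descent and grip.

Emit:
carry_out([
  [[0,0.01,0.04,0,0,0,0.1],[0,0.01,0.1,0,0,0,0.1],[0,0.01,0.18,0,0,0,0.1],[0,0.01,0.26,0,0,0,0.1],[0,0.01,0.34,0,0,0,0.1],[0,0.01,0.42,0,0,0,0.1],[0,0.01,0.5,0,0,0,0.1],[0,0.01,0.57,0,0,0,0.1],[0,0.01,0.63,0,0,0,0.1],[0,0.01,0.655,0,0,0,0.1]],
])

```text
time_s: 34.03
position: [0.4941, 0.268, 0.103]
tcp_rot: [[0.997, -0.06, -0.04], [-0.072, -0.88, -0.47], [-0.007, 0.472, -0.882]]
force: [0.0, -0.7, -0.4]
opening: 0.446
grasp_force: 0.0
```

Emit:
carry_out([
  [[0,0,0,0,0,0,0.3],[0,0,0,0,0,0,0.4],[0,0,0,0,0,0,0.5],[0,0,0,0,0,0,0.6],[0,0,0,0,0,0,0.7],[0,0,0,0,0,0,0.8],[0,0,0,0,0,0,0.9],[0,0,0,0,0,0,1],[0,0,0,0,0,0,1],[0,0,0,0,0,0,1]],
])

```text
time_s: 34.87
position: [0.4949, 0.2696, 0.1043]
tcp_rot: [[0.998, -0.06, -0.037], [-0.07, -0.88, -0.47], [-0.005, 0.471, -0.882]]
force: [0.0, -0.4, 1.2]
opening: 0.05
grasp_force: 30.0
```

Emit:
carry_out([
  [[0,0,-0.02,0,0,0,1],[0,0,-0.05,0,0,0,1],[0,0,-0.09,0,0,0,1],[0,0,-0.14,0,0,0,1],[0,0,-0.2,0,0,0,1],[0,0,-0.26,0,0,0,1],[0,0,-0.32,0,0,0,1],[0,0,-0.38,0,0,0,1],[0,0,-0.44,0,0,0,1],[0,0,-0.5,0,0,0,1]],
])

```text
time_s: 35.7
position: [0.4982, 0.3066, 0.1713]
tcp_rot: [[0.998, -0.06, -0.035], [-0.069, -0.882, -0.467], [-0.003, 0.468, -0.884]]
force: [1.1, 0.5, -1.9]
opening: 0.056
grasp_force: 30.0
```

Emit:
carry_out([
  [[0,0,-0.06,0,0,0,1],[0,0,-0.13,0,0,0,1],[0,0,-0.2,0,0,0,1],[0,0,-0.28,0,0,0,1],[0,0,-0.36,0,0,0,1],[0,0,-0.44,0,0,0,1],[0,0,-0.52,0,0,0,1],[0,0,-0.6,0,0,0,1],[0,0,-0.68,0,0,0,1],[0,0,-0.74,0,0,0,1]],
])

```text
time_s: 36.53
position: [0.502, 0.3581, 0.2696]
tcp_rot: [[0.998, -0.06, -0.036], [-0.07, -0.881, -0.468], [-0.003, 0.469, -0.883]]
force: [0.4, 0.3, -2.3]
opening: 0.057
grasp_force: 30.0
```

Run:
```python
from h import *
s=telemetry.read_state();print(s["force"],s["opening"],s["joint_positions"])
P=inbox(-.003,-13,.172);print(P);go(P,BY,-13)
```

```text
[ 0.3678  0.2569 -2.2944] 0.056599628091961 [ 35.4308  37.1282  66.5828 -21.2214  94.7368 131.0699]
[ 0.47   -0.2501  0.2782]
t 36.53 at [0.502  0.3581 0.2696] shift [0.069 3.612 1.855] turn [ 0.1138 -0.0019  0.0184] rows>= 15.0
```

Emit:
carry_out([
  [[0,0.05,0.026,0,0,0,1],[0,0.12,0.062,0,0,0,1],[0.01,0.21,0.108,0,0,0,1],[0.01,0.31,0.159,0,0,0,1],[0.01,0.41,0.21,0,0,0,1],[0.01,0.51,0.262,0,0,0,1],[0.02,0.61,0.313,0,0,0,1],[0.02,0.71,0.365,0,0,0,1],[0.02,0.81,0.416,0,0,0,1],[0.02,0.9,0.462,0,0,0,1]],
])

```text
time_s: 37.37
position: [0.4933, 0.2036, 0.2703]
tcp_rot: [[0.997, -0.06, -0.039], [-0.071, -0.88, -0.47], [-0.006, 0.472, -0.882]]
force: [0.2, 0.1, -1.3]
opening: 0.056
grasp_force: 30.0
```

Emit:
carry_out([
  [[0,0.09,0.046,0,0,0,1],[0,0.18,0.092,0,0,0,1],[0.01,0.27,0.139,0,0,0,1],[0.01,0.36,0.185,0,0,0,1],[0.01,0.45,0.231,0,0,0,1],[0.01,0.54,0.277,0,0,0,1],[0.02,0.63,0.324,0,0,0,1],[0.02,0.72,0.37,0,0,0,1],[0.02,0.81,0.416,0,0,0,1],[0.02,0.9,0.462,0,0,0,1]],
])

```text
time_s: 38.2
position: [0.4862, 0.0525, 0.273]
tcp_rot: [[0.998, -0.06, -0.037], [-0.07, -0.88, -0.469], [-0.005, 0.471, -0.882]]
force: [-0.3, 0.5, -1.7]
opening: 0.052
grasp_force: 30.0
```

Emit:
carry_out([
  [[0,0.09,0.046,0,0,0,1],[0,0.18,0.092,0,0,0,1],[0.01,0.27,0.139,0,0,0,1],[0.01,0.36,0.185,0,0,0,1],[0.01,0.45,0.231,0,0,0,1],[0.01,0.54,0.277,0,0,0,1],[0.02,0.63,0.324,0,0,0,1],[0.02,0.72,0.37,0,0,0,1],[0.02,0.81,0.416,0,0,0,1],[0.02,0.9,0.462,0,0,0,1]],
])

```text
time_s: 39.03
position: [0.4782, -0.099, 0.2754]
tcp_rot: [[0.998, -0.06, -0.038], [-0.07, -0.88, -0.469], [-0.005, 0.471, -0.882]]
force: [-0.4, 0.3, -1.7]
opening: 0.054
grasp_force: 30.0
```

Run:
```python
from h import *
s=telemetry.read_state();print(s["force"],s["opening"],s["joint_positions"])
go(inbox(-.003,-13,.172),BY,-13)
```

```text
[-0.4422  0.2539 -1.653 ] 0.054395468832957566 [ -7.8677  18.6881  99.65   -31.6174  63.735  100.8992]
t 39.03 at [ 0.4782 -0.099   0.2754] shift [0.016 0.899 0.458] turn [ 0.1141 -0.0016  0.0183] rows>= 6.0
```

Emit:
carry_out([
  [[0,0.09,0.046,0.008,0,0.001,1],[0,0.18,0.092,0.02,0,0.003,1],[0.01,0.27,0.139,0.032,0,0.005,1],[0.01,0.36,0.185,0.044,0,0.007,1],[0.01,0.46,0.235,0.056,-0.001,0.009,1],[0.01,0.56,0.285,0.068,-0.001,0.011,1],[0.02,0.66,0.335,0.08,-0.001,0.013,1],[0.02,0.76,0.385,0.092,-0.002,0.015,1],[0.02,0.84,0.43,0.104,-0.002,0.017,1],[0.02,0.9,0.458,0.114,-0.002,0.018,1]],
])

```text
time_s: 39.87
position: [0.4702, -0.2519, 0.2784]
tcp_rot: [[0.983, -0.178, 0.039], [-0.183, -0.958, 0.222], [-0.002, -0.225, -0.974]]
force: [0.3, -0.4, -2.1]
opening: 0.059
grasp_force: 30.0
```

Run:
```python
from h import *
s=telemetry.read_state();print(s["force"],s["opening"])
go(inbox(-.003,-13,.172),BY,-13);go(inbox(-.003,-13,.030),BY,-13)
im=capture("wrist")[:,:,::-1].copy();cv2.imwrite("pics/w7.png",im)
c=cam("wrist",s);hsv=cv2.cvtColor(im,cv2.COLOR_BGR2HSV);br=cv2.inRange(hsv,(5,60,90),(20,220,255))
B=Ro.from_euler('z',BY,degrees=True).as_matrix()
P=lambda y,z,x:BO+B@[x,y,z]
print("rim L/R at x=.03,.06",proj(c,[P(.06,.15,.03),P(-.06,.15,.03),P(.06,.15,.06),P(-.06,.15,.06)]).round().tolist())
print("a's top expected",proj(c,[P(.045,.145,0),P(.045,.145,.03),P(.03,.085,.065)]).round().tolist())
for r in (150,175,200,225,250):
    x=np.where(br[r])[0];x=x[(x>200)&(x<480)];print(r,[(int(a[0]),int(a[-1])) for a in np.split(x,np.where(np.diff(x)>2)[0]+1) if len(a)>2])
```

```text
[ 0.2634 -0.4041 -2.1292] 0.05938441114165581
t 39.87 at [ 0.4702 -0.2519  0.2784] shift [-0.003 -0.011  0.004] turn [-0.0001  0.0003 -0.0001] rows>= 1.0
t 39.87 at [ 0.4702 -0.2519  0.2784] shift [-0.002  0.202  0.926] turn [-0.0001  0.0003 -0.0001] rows>= 4.0
rim L/R at x=.03,.06 [[255.0, 192.0], [400.0, 196.0], [253.0, 156.0], [402.0, 156.0]]
a's top expected [[275.0, 227.0], [273.0, 192.0], [309.0, 149.0]]
150 [(328, 403)]
175 [(318, 327), (332, 402)]
200 [(201, 205), (318, 327), (335, 400)]
225 [(202, 209), (318, 327), (332, 399)]
250 [(207, 214), (288, 293), (330, 398)]
```

Run:
```python
from h import *
s=telemetry.read_state();c=cam("wrist",s);B=Ro.from_euler('z',BY,degrees=True).as_matrix()
for z in(.02,.05,.085,.12):print(z,[(B.T@(onz(c,p,z)-BO))[:2].round(4).tolist() for p in((318,175),(318,200),(318,225),(288,250))])
im=cv2.imread("pics/w7.png");
for r in(165,200,235):print(r,cv2.cvtColor(im,cv2.COLOR_BGR2GRAY)[r,250:345:3].tolist())
```

```text
0.02 [[0.0357, 0.0323], [0.0066, 0.0325], [-0.0235, 0.0328], [-0.057, 0.0715]]
0.05 [[0.0381, 0.025], [0.0111, 0.0252], [-0.0169, 0.0254], [-0.0479, 0.0614]]
0.085 [[0.0408, 0.0164], [0.0163, 0.0166], [-0.0091, 0.0169], [-0.0374, 0.0495]]
0.12 [[0.0436, 0.0079], [0.0215, 0.0081], [-0.0014, 0.0083], [-0.0268, 0.0377]]
165 [114, 120, 81, 124, 121, 122, 124, 125, 125, 181, 137, 102, 153, 150, 151, 150, 151, 151, 152, 154, 155, 157, 158, 147, 146, 145, 141, 153, 151, 155, 152, 148]
200 [152, 135, 127, 123, 131, 138, 232, 102, 157, 150, 148, 147, 154, 154, 155, 156, 156, 138, 155, 159, 162, 169, 165, 156, 148, 148, 174, 164, 89, 158, 159, 160]
235 [197, 111, 122, 82, 120, 117, 239, 78, 155, 149, 147, 145, 130, 153, 155, 176, 209, 214, 216, 214, 213, 213, 183, 89, 90, 90, 93, 153, 156, 151, 158, 152]
```

Emit:
carry_out([
  [[0,0,0.02,0,0,0,1],[0,0.01,0.07,0,0,0,1],[0,0.02,0.14,0,0,0,1],[0,0.04,0.21,0,0,0,1],[0,0.06,0.28,0,0,0,1],[0,0.075,0.35,0,0,0,1],[0,0.09,0.42,0,0,0,1],[0,0.105,0.49,0,0,0,1],[0,0.115,0.55,0,0,0,1],[0,0.125,0.58,0,0,0,1]],
])

```text
time_s: 40.75
position: [0.4707, -0.2469, 0.1876]
tcp_rot: [[0.984, -0.177, 0.037], [-0.18, -0.958, 0.223], [-0.004, -0.226, -0.974]]
force: [0.2, 0.3, -2.1]
opening: 0.054
grasp_force: 30.0
```

Emit:
carry_out([
  [[0,0.005,0.02,0,0,0,1],[0,0.01,0.05,0,0,0,1],[0,0.02,0.09,0,0,0,1],[0,0.03,0.13,0,0,0,1],[0,0.037,0.17,0,0,0,1],[0,0.046,0.21,0,0,0,1],[0,0.055,0.25,0,0,0,1],[0,0.062,0.28,0,0,0,1],[0,0.066,0.3,0,0,0,1],[0,0.066,0.3,0,0,0,1]],
])

```text
time_s: 41.58
position: [0.4709, -0.2469, 0.1424]
tcp_rot: [[0.984, -0.177, 0.037], [-0.181, -0.958, 0.222], [-0.004, -0.225, -0.974]]
force: [-0.7, -0.3, -1.1]
opening: 0.053
grasp_force: 30.0
```

Run:
```python
from h import *
s=telemetry.read_state();print(s["force"],s["opening"])
go(inbox(-.003,-13,.020),BY,-13)
```

```text
[-0.6872 -0.2823 -1.0939] 0.05305294523354367
t 41.58 at [ 0.4709 -0.2469  0.1424] shift [-0.002  0.046  0.1  ] turn [-0.0001  0.0006  0.0001] rows>= 1.0
```

Emit:
carry_out([
  [[0,0.005,0.008,0,0,0,1],[0,0.01,0.016,0,0,0,1],[0,0.015,0.024,0,0,0,1],[0,0.02,0.032,0,0,0,1],[0,0.025,0.04,0,0,0,1],[0,0.03,0.048,0,0,0,1],[0,0.035,0.054,0,0,0,1],[0,0.035,0.054,0,0,0,1],[0,0.035,0.054,0,0,0,1],[0,0.035,0.054,0,0,0,1]],
])

```text
time_s: 42.42
position: [0.4707, -0.2504, 0.1341]
tcp_rot: [[0.984, -0.176, 0.038], [-0.181, -0.958, 0.221], [-0.002, -0.225, -0.974]]
force: [0.3, 0.5, -1.8]
opening: 0.055
grasp_force: 30.0
```

Emit:
carry_out([
  [[0,0.001,0.004,0,0,0,1],[0,0.002,0.008,0,0,0,1],[0,0.003,0.012,0,0,0,1],[0,0.004,0.016,0,0,0,1],[0,0.005,0.02,0,0,0,1],[0,0.006,0.024,0,0,0,1],[0,0.006,0.026,0,0,0,1],[0,0.006,0.026,0,0,0,1],[0,0.006,0.026,0,0,0,1],[0,0.006,0.026,0,0,0,1]],
])

```text
time_s: 43.25
position: [0.4706, -0.2505, 0.1301]
tcp_rot: [[0.984, -0.176, 0.038], [-0.181, -0.958, 0.221], [-0.002, -0.225, -0.974]]
force: [-0.4, -0.1, -1.9]
opening: 0.053
grasp_force: 30.0
```

Emit:
carry_out([
  [[0,0.001,0.004,0,0,0,1],[0,0.002,0.008,0,0,0,1],[0,0.003,0.012,0,0,0,1],[0,0.004,0.016,0,0,0,1],[0,0.005,0.02,0,0,0,1],[0,0.006,0.024,0,0,0,1],[0,0.006,0.024,0,0,0,1],[0,0.006,0.024,0,0,0,1],[0,0.006,0.024,0,0,0,1],[0,0.006,0.024,0,0,0,1]],
])

```text
time_s: 44.08
position: [0.4706, -0.2505, 0.1265]
tcp_rot: [[0.984, -0.176, 0.038], [-0.18, -0.958, 0.221], [-0.002, -0.225, -0.974]]
force: [0.5, 0.4, -1.2]
opening: 0.056
grasp_force: 30.0
```

Emit:
carry_out([
  [[0,0.001,0.003,0,0,0,1],[0,0.002,0.006,0,0,0,1],[0,0.003,0.009,0,0,0,1],[0,0.004,0.012,0,0,0,1],[0,0.005,0.015,0,0,0,1],[0,0.005,0.018,0,0,0,1],[0,0.005,0.02,0,0,0,1],[0,0.005,0.02,0,0,0,1],[0,0.005,0.02,0,0,0,1],[0,0.005,0.02,0,0,0,1]],
])

```text
time_s: 44.92
position: [0.4707, -0.2508, 0.1237]
tcp_rot: [[0.984, -0.176, 0.039], [-0.18, -0.958, 0.221], [-0.002, -0.224, -0.975]]
force: [-0.4, -1.1, 5.4]
opening: 0.054
grasp_force: 30.0
```

Contact with the padding, about 7 N. I'll ease off, open slightly and withdraw along the fingers.

Emit:
carry_out([
  [[0,0,-0.003,0,0,0,1],[0,0,-0.006,0,0,0,1],[0,0,-0.006,0,0,0,0.92],[0,0,-0.006,0,0,0,0.88],[0,0,-0.006,0,0,0,0.85],[0,0,-0.006,0,0,0,0.82],[0,0,-0.006,0,0,0,0.79],[0,0,-0.006,0,0,0,0.76],[0,0,-0.006,0,0,0,0.74],[0,0,-0.006,0,0,0,0.74]],
])

```text
time_s: 45.75
position: [0.4705, -0.2507, 0.124]
tcp_rot: [[0.984, -0.176, 0.038], [-0.181, -0.958, 0.221], [-0.003, -0.225, -0.974]]
force: [-0.1, 0.2, -0.5]
opening: 0.127
grasp_force: 0.1
```

Run:
```python
from h import *
s=telemetry.read_state();print(s["force"],s["moment"],s["opening"]*87,s["grasp_force"],s["position"])
```

```text
[-0.1034  0.2157 -0.4804] [-0.1338  0.0763  0.0347] 11.018816588928125 0.08139079436659813 [ 0.4705 -0.2507  0.124 ]
```

Emit:
carry_out([
  [[0,0,-0.02,0,0,0,0.74],[0,0,-0.04,0,0,0,0.74],[0,0,-0.06,0,0,0,0.74],[0,0,-0.09,0,0,0,0.74],[0,0,-0.12,0,0,0,0.74],[0,0,-0.16,0,0,0,0.74],[0,0,-0.2,0,0,0,0.74],[0,0,-0.25,0,0,0,0.74],[0,0,-0.32,0,0,0,0.74],[0,0,-0.4,0,0,0,0.74]],
])

```text
time_s: 46.58
position: [0.468, -0.264, 0.1835]
tcp_rot: [[0.984, -0.176, 0.038], [-0.18, -0.958, 0.222], [-0.003, -0.225, -0.974]]
force: [0.5, 0.1, -0.7]
opening: 0.128
grasp_force: 0.0
```

Emit:
carry_out([
  [[0,0,-0.08,0,0,0,0.74],[0,0,-0.18,-0.005,0,0,0.74],[0,0,-0.28,-0.01,0,0,0.74],[0,0,-0.38,-0.016,0,0,0.74],[0,0,-0.48,-0.022,0,0,0.74],[0,0,-0.58,-0.028,0,0,0.74],[0,0,-0.68,-0.032,0,0,0.74],[0,0,-0.76,-0.036,0,0,0.74],[0,0,-0.82,-0.036,0,0,0.74],[0,0,-0.85,-0.036,0,0,0.74]],
])

```text
time_s: 47.42
position: [0.4638, -0.2927, 0.3086]
tcp_rot: [[0.984, -0.18, -0.0], [-0.18, -0.984, -0.001], [-0.0, 0.001, -1.0]]
force: [-0.1, -0.0, 0.5]
opening: 0.129
grasp_force: 0.0
```

```bash
cat > chk.py <<'E'
from h import *
s=telemetry.read_state();print(s["time_s"],s["force"],s["position"])
im=capture("wrist")[:,:,::-1].copy();cv2.imwrite("pics/w8.png",im);c=cam("wrist",s)
B=Ro.from_euler('z',BY,degrees=True).as_matrix();P=lambda y,z,x:BO+B@[x,y,z]
# fit each saucer in the box: rim blue pixels near each side
d=im[:,:,0].astype(int)-im[:,:,2]
yy=np.arange(-.058,.059,.004)
for x in(0,.02,.04):
    q=proj(c,[P(y,.14,x) for y in yy]).round().astype(int)
    print(x,[(round(float(y)*1e3),int(im[v,u].mean()),int(d[v,u])) if 0<=v<480 and 0<=u<640 else None for y,(u,v) in zip(yy,q)])
a=cv2.imread("pics/top0.png").astype(int);b=capture("top")[:,:,::-1].astype(int);cv2.imwrite("pics/top9.png",b)
df=np.abs(a-b).max(2)
for k in range(5):
    t=np.array([.486,.1455,.056]);O=t+Ro.from_euler('z',-4,degrees=True).as_matrix()@[0,.06*(k-2),0]
    u,v=proj(cam("top"),O)[0].round().astype(int);w=df[v-25:v+25,u-12:u+12];print("saucer",k,(u,v),"mean diff",w.mean().round(1))
u,v=440,217;print("jar/shaker diff",df[200:235,418:485].mean())
E
python3 chk.py
```

```text
47.4167 [-0.0699 -0.0224  0.5265] [ 0.4638 -0.2927  0.3086]
0 [(-58, 240, -10), (-54, 158, -18), (-50, 164, -18), (-46, 234, -10), (-42, 232, -12), (-38, 230, -13), (-34, 150, -18), (-30, 155, -18), (-26, 156, -18), (-22, 209, -19), (-18, 148, -87), (-14, 148, -85), (-10, 155, -87), (-6, 142, -78), (-2, 158, -23), (2, 157, -21), (6, 204, -21), (10, 206, -21), (14, 191, -21), (18, 155, -20), (22, 150, -18), (26, 149, -19), (30, 146, -18), (34, 147, -17), (38, 135, -16), (42, 139, -16), (46, 142, -16), (50, 86, 22), (54, 242, -12), (58, 110, -13)]
0.02 [(-58, 227, -20), (-54, 162, -19), (-50, 162, -19), (-46, 226, -17), (-42, 229, -14), (-38, 229, -13), (-34, 201, -22), (-30, 158, -20), (-26, 158, -21), (-22, 161, -22), (-18, 143, -78), (-14, 157, -76), (-10, 152, -72), (-6, 125, -34), (-2, 158, -23), (2, 180, -22), (6, 218, -20), (10, 215, -22), (14, 166, -19), (18, 151, -19), (22, 149, -17), (26, 148, -17), (30, 147, -16), (34, 146, -14), (38, 132, -15), (42, 138, -16), (46, 143, -15), (50, 85, 54), (54, 205, -20), (58, 108, -12)]
0.04 [(-58, 151, -86), (-54, 145, -81), (-50, 152, -8
[... 167 characters left out ...]
 -74), (-6, 149, -81), (-2, 157, -21), (2, 156, -19), (6, 177, -20), (10, 196, -20), (14, 191, -19), (18, 171, -19), (22, 153, -17), (26, 144, -16), (30, 126, -14), (34, 140, -15), (38, 140, -16), (42, 114, 3), (46, 111, 52), (50, 100, -12), (54, 108, -13), (58, 107, -12)]
saucer 0 (np.int64(275), np.int64(292)) mean diff 16.3
saucer 1 (np.int64(250), np.int64(292)) mean diff 34.2
saucer 2 (np.int64(224), np.int64(292)) mean diff 13.3
saucer 3 (np.int64(199), np.int64(292)) mean diff 15.0
saucer 4 (np.int64(175), np.int64(292)) mean diff 44.4
jar/shaker diff 60.72835820895522[ WARN:0@2.643] global loadsave.cpp:1063 imwrite_ Unsupported depth image for selected encoder is fallbacked to CV_8U.
```

```bash
python3 -c "
from rig import job
print(job.hand_in())"
```

```text
the job is handed in; nothing more can be done
None
```

I handed the job in at about 47.5 s of the 72 s allowed, with the lid flat on the worktop, knob up, and both chipped saucers on edge in the box, leaning against opposite walls. No verdict came back: I judged the final saucer poses from wrist-camera pixel values, and did not re-measure the whole saucers, the jar or the shaker at the end.

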